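# Cap the nursery tub and stack the storage boxes on it

### The job

Close the tub and put the storage boxes away on top of it: set the loose cap on the tub's neck, turn it backwards until the thread drops into place, then screw it down fully home. Then stack every lidded box that is out on top of the tub, in order of height with the tallest at the bottom, lined up and with all the corner feet fully down in the recesses below. Leave the owl, the aspirator and the monitor as they stand.

Things in the scene. Friction and masses are not known exactly. Their poses are not given: they have to be found in the camera images.
- tub: the tub that the stack stands on: white plastic, 72 mm (x) by 166 mm (y), flat deck at z = 70 mm, too heavy to shift. Origin: centre of its underside, z up, y along its length. Mid-deck stands the round open neck, at each end a shoulder across the full width, 27 mm long and 30 mm tall (top at z = 100 mm), with two recesses in its top. Within 56 mm of the neck's axis the space beside the cap is free for fingers
- neck (a point): on the neck's axis at the top of its thread, 91 mm above the tub's underside. Neck 45 mm across, its rim 4 mm above this point, tapered to 39 mm to centre the cap. Coarse three-start outside thread: clockwise from above winds the cap down 27 mm per full turn, with 2 mm of play up and down
- rest (a point): centre of the tub's four recess floors, 95 mm above its underside: the foot tips' level for a box seated on the tub. All feet and recesses lie at x = +-21.5, y = +-68 mm of their body. Feet tapered, 6.5 mm tall, 9 mm across at the tip, 14 at the top; recesses square, 17 mm wide, 5 mm deep, so 2 mm of play when seated. A seated box clears a home cap by 3 mm, but not one standing higher
- cap: the grey ribbed screw cap, 60 mm across, 25 mm high, 0.04 kg, loose on the dresser, right way up. Origin: centre of its open underside, z up. Set on the neck, three hidden, unmarked lugs inside rest on the thread's flat top: origin from 1 mm below to 2 mm above neck. Clockwise then soon jams on blunt stops. Should it sit crooked, lift it and set it on again, turned a little
- cap_top (a point): centre of the cap's top, 25 mm above its origin. Turned backwards (anticlockwise from above) at most 120 degrees from where it was set, the cap comes over a gap some 35 degrees of turn wide and, if let free, falls 5 to 9 mm (at once if set on over the gap). Then 110 to 150 degrees clockwise bring it home on the rim: this point 7 mm above neck. It turns easily and stays where left
- box_tall: the tall lidded box (None if absent): white plastic, 70 mm high over all with its feet, 66 mm wide (x), 160 mm long (y), 0.32 kg, same both ways round. Grey lid fixed on, its sides the topmost 17 mm: grip across the 66 mm there. Origin: footprint centre at the foot tips, z up. Feet and lid recesses as told under rest; a box standing on this one has its foot tips 65 mm above this one's
- box_medium: the medium lidded box (None if absent): white plastic, 58 mm high over all with its feet, 66 mm wide (x), 160 mm long (y), 0.27 kg, same both ways round. Grey lid fixed on, its sides the topmost 17 mm: grip across the 66 mm there. Origin: footprint centre at the foot tips, z up. Feet and lid recesses as told under rest; a box standing on this one has its foot tips 53 mm above this one's
- box_low: the low lidded box (None if absent): white plastic, 46 mm high over all with its feet, 66 mm wide (x), 160 mm long (y), 0.22 kg, same both ways round. Grey lid fixed on, its sides the topmost 17 mm: grip across the 66 mm there. Origin: footprint centre at the foot tips, z up. Feet and lid recesses as told under rest; a box standing on this one has its foot tips 41 mm above this one's
- box_flat: the flat lidded box (None if absent): white plastic, 34 mm high over all with its feet, 66 mm wide (x), 160 mm long (y), 0.17 kg, same both ways round. Grey lid fixed on, its sides the topmost 17 mm: grip across the 66 mm there. Origin: footprint centre at the foot tips, z up. Feet and lid recesses as told under rest; a box standing on this one has its foot tips 29 mm above this one's
- owl: bystander: ceramic owl figurine, 76 mm across, 120 mm tall; origin centre of its base
- aspirator: bystander: soft-blue nasal aspirator bulb standing on its flat base, 58 mm across, 99 mm tall with its nozzle; origin centre of its base
- monitor: bystander: white baby monitor parent unit, 30 x 68 x 120 mm with a short aerial to 165 mm, standing in a dark charging cradle 75 x 85 x 45 mm; origin centre of its underside
- wipes: bystander: grey wipes box with a snap lid, 119 x 199 x 84 mm, heavy; origin centre of its underside
There are look-alikes about, which are no part of the job. Several things have the shape of the cap; the one meant has the colours described above.

How it is judged (in metres and radians):
On the way, in this order (a step that is already met when the one before it is completed fails the run):
1. the cap sits upright on the tub's neck with its lugs dropped into the thread (z of cap in the frame of tub below 0.0865 m and horizontal distance between cap and tub below 0.005 m and angle between cap's own z axis and vertical below 0.08 rad), for 0.2 s.
2. the cap is screwed fully home (z of cap in the frame of tub below 0.075 m and horizontal distance between cap and tub below 0.004 m and angle between cap's own z axis and vertical below 0.04 rad), for 0.3 s.
At the end, for the whole second after the job is handed in: Cap home on the tub (within 2 mm, upright). Boxes present in one stack on the tub by height, tallest below, feet in the recesses (height within 3 mm, upright, within 10 mm and 0.12 rad of the tub, either way round), at rest. Owl, aspirator, monitor not shifted over 30 mm or tipped (all of step 2 and z of box_tall in the frame of tub between 0.092 and 0.098 m and horizontal distance between each of box_tall, box_medium, box_low, box_flat and tub below 0.01 m and angle between each of box_tall, box_medium, box_low, box_flat's own z axis and vertical below 0.04 rad and angle between the y axis of each of box_tall, box_medium, box_low, box_flat and the y axis of tub, either way round below 0.12 rad and linear speed of each of box_tall, box_medium, box_low, box_flat below 0.02 m/s and (z of box_medium in the frame of tub between 0.092 and 0.098 m or z of box_medium in the frame of tub between 0.157 and 0.163 m) and (z of box_low in the frame of tub between 0.145 and 0.151 m or z of box_low in the frame of tub between 0.157 and 0.163 m or z of box_low in the frame of tub between 0.21 and 0.216 m) and (z of box_flat in the frame of tub between 0.186 and 0.192 m or z of box_flat in the frame of tub between 0.198 and 0.204 m or z of box_flat in the frame of tub between 0.21 and 0.216 m or z of box_flat in the frame of tub between 0.251 and 0.257 m)); the robot touches nothing.
It fails at once if the owl is shifted by more than 30 mm or tipped over (distance of owl from where it was at the start of the episode above 0.03 m or angle between owl's own z axis and vertical above 0.35 rad).
It fails at once if the aspirator is shifted by more than 30 mm or tipped over (distance of aspirator from where it was at the start of the episode above 0.03 m or angle between aspirator's own z axis and vertical above 0.35 rad).
It fails at once if the monitor is shifted by more than 30 mm or tipped over (distance of monitor from where it was at the start of the episode above 0.03 m or angle between monitor's own z axis and vertical above 0.35 rad).
Of box_tall, box_medium, box_low, box_flat only 3 to 4 are there at a start; the rules pass over those that are not, and their reading is None.
At some moment in a run one of box_flat may be knocked a few centimetres aside while the robot is not near it.
Once in a run the grip may slacken for a moment while it holds something.
It also fails if it takes over 210 s, if anything falls off the work surface, if the arm or the gripper's body presses on something with over 40 N, if the wrist force passes 120 N, or if a joint passes its speed limit or range.

### The arm

A 6-joint arm with a two-finger parallel gripper is mounted at the origin on the work surface. World frame = base frame: x ahead of the robot, y to its left, z up, the work surface at z = 0. Lengths are in mm, angles in rad, forces in N, time in s.
With the tool pointing down it reaches from about 400 to 925 mm from the base axis. Payload 3.4 kg.
Tool frame: the origin (TCP) lies midway between the tips of the shut fingers; the grasp point (between the pads) lies 19 mm behind it (r.grasp_offset is the y of the grasp point in the tool frame, in mm); y points along the fingers, x is the direction in which the jaws open and shut, and the axes are right-handed (so a half turn about y gives the same grasp; the last joint's range is limited). The gripper opens to 85 mm and grips with 20 to 120 N. Pads are 22 mm wide; open, the fingers measure 114 mm over their backs; the gripper's body (76 mm by 85 mm) begins 54 mm behind the grasp point. The pads swing forward as they close: fully open they stand 13 mm farther back than shut.
Start: joints at [1.099, 0.307, 1.506, -0, 1.328, -0.073], TCP at [223.303, 529.874, 231.305] pointing down, gripper open.
Joint ranges: [-3.12, 3.12], [-1.05, 2.28], [0.14, 2.33], [-1.42, 4.57], [0.1, 2.73], [-2.68, 2.68]. Speed limits (rad/s): [2.57, 2.57, 3.14, 3.14, 3.14, 3.14].

### API

Orientations are given as a unit quaternion [w, x, y, z].
In Python, from cell import r, capture, ticket gives the robot as it stands.
- The arm moves only by the shell command python3 -m pendant 'ROWS'. ROWS is JSON, a list of rows, each an object with "fingers": the finger opening in m, from 0 to 0.0854; "delta_pos": the shift along the tool's x, y, z in m, a list of three; "dr": the turn, a rotation vector about the tool's x, y, z in degrees, a list of three. In form: [{"fingers": fingers, "delta_pos": [tx, ty, tz], "dr": [rx, ry, rz]}, ...]. A call has 1 to 10 rows; each row shifts and turns the pose as measured when the row begins, along the tool's axes as they then stand; what a row does not reach is not made up. A row lasts 1/10 s, in which the tool goes at most 50 mm and 8.59 degrees, less where a joint would pass 70% of its speed; a pose out of reach is approached as far as the arm can. A call is refused whole if a number of a shift passes 0.05 or a number of a turn 8.59, either way. A call with a gripper value outside its range is refused whole. The fingers move at their own pace and stop on an object; the grip force is fixed at half the most. Time passes only in rows, so rows that do not move let the fingers close. It gives the time, the measured TCP pose, the force and the opening at its end, in the units of the state.
- r.read_state(): the state, without advancing time (a new reading comes with each control period).
- capture(name): name is "side" or "top" or "wrist"; returns a dict with "image" (384x512x3 uint8, red, green, blue), "range_z" (384x512 float32, mm along the optical axis (not along the pixel's ray), 0 where there is no reading), "fov_y" (degrees; the focal length in pixels is half the picture's height over the tangent of half this angle, whatever the lens; pixels are square), "cx", "cy" (the principal point, pixels), "k1" (the pictures are not rectified: a ray, as slopes to the right and down, at radius r is drawn at 1 + k1 r^2 times it, then the intrinsics apply), "origin" and "orientation" of the camera in the world. Camera axes: x right, y down, z forward; pixel columns grow to the right and rows downward; lengths in mm; the calibration is good to about 2 mm. A picture is of the moment at which its call begins.
- ticket.close_job(): hands the job in, once; it reports no verdict.
The state is a dict: "clock": time; "joint_pos": joint angles; "joint_velocities": joint speeds; "effort": joint torques, N m; "ee_pos": TCP position; "tcp_rot": TCP orientation; "ft_force": force on the tool from outside, world axes, zero at the start; "ft_torque": the same for the moment, N m; "gripper_width": finger opening in mm.
Only numpy, scipy, OpenCV 4.12 (cv2) and the standard library are available. Lean on these libraries where they do the work, as an engineer would, in place of code of your own. Each camera call takes 0.05 s, during which the arm holds its last target.

## Working session

There is one attempt and no reset: what is moved stays moved. The work goes in short steps, Python scripts to look and compute and a shell command to move; the robot and the scene stay as the last step left them, time stands still between calls to the robot, and variables do not carry over. Pictures are saved under pics/ and viewed, and the job is handed in when it is done.

```bash
ls; mkdir -p pics; python3 - <<'E'
from cell import r,capture
import cv2
print(r.read_state(), r.grasp_offset)
for n in("side","top","wrist"):
    c=capture(n); cv2.imwrite(f"pics/{n}0.png",c["image"][:,:,::-1])
    print(n,{k:v for k,v in c.items() if k not in("image","range_z")})
E
```

```text
pics
{'clock': 0.0, 'joint_pos': array([ 1.09851091e+00,  3.07586832e-01,  1.50768734e+00,  1.63019724e-06,
        1.32841579e+00, -7.34754994e-02]), 'joint_velocities': array([-6.02032723e-04, -2.28896231e-03, -8.02993849e-04, -2.64847642e-04,
        2.47685248e-05, -6.18581210e-04]), 'effort': array([ 1.80121929e-04, -4.57548702e+01, -2.51921511e+01, -2.24491009e-04,
        1.36538697e-02, -5.13434458e-06]), 'ee_pos': array([222.96952508, 529.23682068, 230.36787291]), 'tcp_rot': array([-0.58877199,  0.58949825,  0.39040241, -0.39169543]), 'ft_force': array([-0.82492653, -0.6495391 ,  0.26711745]), 'ft_torque': array([ 0.00375695,  0.02506856, -0.02626285]), 'gripper_width': 85.61099787325992} -18.700000000000003
side {'fov_y': 47.88627597326888, 'cx': 254.54018321055074, 'cy': 191.22135399666485, 'k1': -0.010955310080420265, 'origin': array([ 454.47811267, -979.13517319,  870.83710368]), 'orientation': array([-0.4448807 ,  0.89230706, -0.06913307,  0.03301352])}
top {'fov_y': 49.07326771994754, 'cx': 251.3866627316323, 'cy': 184.97751286573217, 'k1': -0.06711345603853823, 'origin': array([ 398.30863905,   16.77113808, 1252.00520756]), 'orientation': array([ 0.06769707, -0.69766512,  0.71074964, -0.05929115])}
wrist {'fov_y': 61.53273564838092, 'cx': 252.30960991915768, 'cy': 188.8554737001836, 'k1': -0.08600194278858833, 'origin': array([162.37416448, 556.88012091, 373.39127759]), 'orientation': array([0.10993779, 0.82579307, 0.54848424, 0.07172538])}
```

View pics/top0.png

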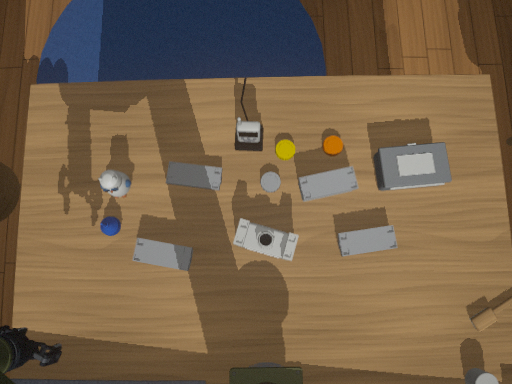

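View pics/side0.png

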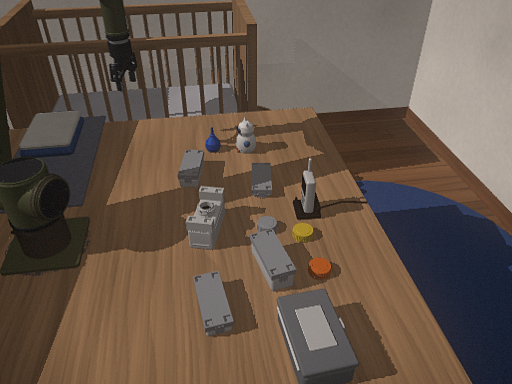

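View pics/wrist0.png

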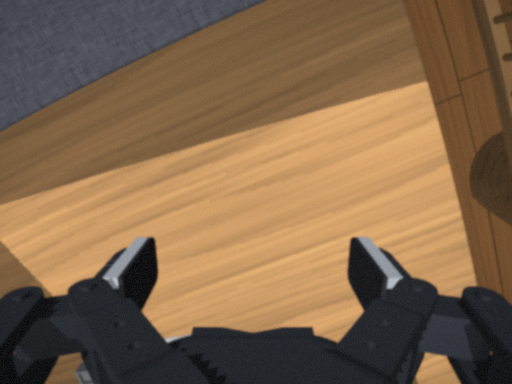

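The top view shows the tub (266,240), four lidded boxes (194,176), (163,254), (328,184) and (367,241), the monitor (249,133), the owl (115,183), the aspirator (110,227), and the wipes box (413,165). The candidates for the cap are grey (271,181), yellow (286,149) and orange (333,145). The description fits the grey one.

```bash
cat > h.py <<'E'
import numpy as np, cv2
from scipy.spatial.transform import Rotation as R
from cell import r, capture
def cam(c):
    h,w=c["range_z"].shape; f=h/2/np.tan(np.radians(c["fov_y"]/2))
    K=np.array([[f,0,c["cx"]],[0,f,c["cy"]],[0,0,1.]]); D=np.array([c["k1"],0,0,0,0.])
    q=c["orientation"]; M=R.from_quat([q[1],q[2],q[3],q[0]]).as_matrix()
    return K,D,M,np.array(c["origin"])
def rays(c,px):
    K,D,M,o=cam(c)
    u=cv2.undistortPoints(np.asarray(px,float).reshape(-1,1,2),K,D).reshape(-1,2)
    return np.c_[u,np.ones(len(u))]@M.T,o
def cloud(c):
    h,w=c["range_z"].shape
    v,u=np.mgrid[:h,:w]
    d,o=rays(c,np.c_[u.ravel(),v.ravel()])
    return (o+d*c["range_z"].reshape(-1,1)).reshape(h,w,3)
def onplane(c,px,z):
    d,o=rays(c,px); return o+d*((z-o[2])/d[:,2])[:,None]
def proj(c,P):
    K,D,M,o=cam(c); Pc=(np.asarray(P,float).reshape(-1,3)-o)@M
    return cv2.projectPoints(Pc,np.zeros(3),np.zeros(3),K,D)[0].reshape(-1,2)
def rect(P):
    """minAreaRect of xy points -> centre, long, short, yaw(deg) of long axis relative to world +y"""
    (x,y),(a,b),t=cv2.minAreaRect(np.asarray(P[:,:2],np.float32))
    if a<b: a,b=b,a; t+=90
    yaw=(t-90+90)%180-90
    return np.array([x,y]),a,b,yaw
def tool():
    s=r.read_state(); q=s["tcp_rot"]; M=R.from_quat([q[1],q[2],q[3],q[0]]).as_matrix()
    return s,M
def goto(p,yaw,level=True):
    """moves to reach TCP p (mm) with tool down, tool x along heading yaw(deg from world x); print tool axes deltas"""
    s,M=tool()
    best=None
    for k in(0,180):
        a=np.radians(yaw+k); X=np.array([np.cos(a),np.sin(a),0]); Y=np.array([0,0,-1.]); Z=np.cross(X,Y)
        T=np.c_[X,Y,Z]; rv=np.degrees(R.from_matrix(M.T@T).as_rotvec())
        if best is None or np.linalg.norm(rv)<np.linalg.norm(best): best=rv
    d=M.T@(np.asarray(p,float)-s["ee_pos"])
    print("delta_pos m",np.round(d/1000,4),"dr",np.round(best,2),"| at",np.round(s["ee_pos"],1),"t",round(s["clock"],2),"w",round(s["gripper_width"],1),"F",np.round(s["ft_force"],1),"j6",round(s["joint_pos"][5],2))
E
python3 - <<'E'
from h import *
for n in("top","side"):
    c=capture(n); P=cloud(c); z=P[...,2]
    ok=(c["range_z"]>0)
    tab=ok&(abs(z)<12)&(P[...,0]>150)&(P[...,0]<750)&(abs(P[...,1])<500)
    print(n,"table z",np.median(z[tab]),z[tab].std())
    m=(ok&(z>15)&(z<200)&(P[...,0]>150)&(P[...,0]<800)&(abs(P[...,1])<700)).astype(np.uint8)
    k,l,st,ce=cv2.connectedComponentsWithStats(m)
    for i in range(1,k):
        if st[i,4]<60: continue
        Q=P[l==i]; zt=np.percentile(Q[:,2],90)
        T=Q[abs(Q[:,2]-np.percentile(Q[:,2],80))<6]
        ctr,a,b,y=rect(T)
        print(i,st[i,4],np.round(ce[i]),"z80 %.1f z99 %.1f"%(np.percentile(Q[:,2],80),np.percentile(Q[:,2],99)),"c",np.round(ctr,1),"%.1f x %.1f yaw %.1f"%(a,b,y), c["image"][l==i].mean(0).round())
E
```

```text
top table z 0.5944885681230971 2.4814743626035973
1 682 [249. 134.] z80 134.9 z99 176.7 c [767.9  34.8] 67.1 x 29.6 yaw -5.7 [114. 109. 104.]
2 314 [333. 145.] z80 27.4 z99 31.1 c [ 739.5 -219.8] 58.4 x 57.8 yaw 60.0 [181. 106.   6.]
3 298 [285. 149.] z80 27.3 z99 30.3 c [730.4 -73.7] 55.9 x 54.6 yaw 88.1 [185. 165.   1.]
4 3081 [412. 166.] z80 84.2 z99 88.4 c [ 665.1 -441.1] 202.9 x 122.9 yaw 2.6 [129. 130. 129.]
5 1195 [194. 175.] z80 36.3 z99 39.8 c [654.6 200.5] 161.9 x 65.9 yaw -8.1 [109. 109. 107.]
6 1338 [327. 183.] z80 72.0 z99 75.9 c [ 617.2 -190.2] 158.7 x 66.6 yaw 11.3 [146. 147. 146.]
7 649 [115. 182.] z80 114.4 z99 123.0 c [632.  430.8] 48.4 x 47.3 yaw 32.4 [146. 146. 144.]
8 314 [270. 181.] z80 27.7 z99 31.9 c [633.3 -27.5] 58.3 x 56.5 yaw 88.8 [145. 145. 144.]
9 327 [110. 225.] z80 56.3 z99 96.5 c [507.4 449.3] 33.5 x 32.5 yaw -59.7 [ 54.  70. 119.]
10 1650 [265. 239.] z80 98.6 z99 104.5 c [458.7  -7.2] 166.5 x 72.0 yaw -17.4 [156. 155. 149.]
11 1347 [367. 240.] z80 48.3 z99 51.8 c [ 451.4 -299.2] 163.6 x 66.6 yaw 7.1 [143. 144. 143.]
12 1361 [163. 254.] z80 60.3 z99 6
[... 510 characters left out ...]
 c [771.8  30.6] 63.0 x 29.1 yaw -6.1 [89. 83. 78.]
5 612 [261. 178.] z80 35.4 z99 38.1 c [657.9 199.3] 169.9 x 63.7 yaw -8.5 [86. 82. 82.]
6 1695 [206. 217.] z80 95.4 z99 102.1 c [461.1  -6.3] 173.7 x 73.2 yaw -17.5 [112. 107. 103.]
7 1939 [272. 255.] z80 70.6 z99 73.3 c [ 618.9 -190.2] 165.8 x 67.5 yaw 11.1 [113. 109. 109.]
8 271 [303. 231.] z80 26.8 z99 30.3 c [732.9 -75.9] 61.0 x 55.5 yaw -11.8 [156. 129.  42.]
9 347 [319. 267.] z80 26.3 z99 28.5 c [ 744.1 -218.8] 59.8 x 58.1 yaw -23.7 [150.  75.  33.]
10 1722 [213. 303.] z80 46.9 z99 49.3 c [ 453.7 -299.3] 163.2 x 66.1 yaw 7.3 [112. 108. 108.]
11 5484 [316. 339.] z80 83.5 z99 86.7 c [ 667.9 -442.7] 199.4 x 123.1 yaw 4.4 [101.  98.  97.]
```

```bash
python3 - <<'E'
from h import *
s,M=tool(); print(M.round(3))
a=np.degrees(np.arctan2(M[1,0],M[0,0])); print("heading x",a,"j1",np.degrees(s['joint_pos'][0]),"j6",np.degrees(s['joint_pos'][5]))
c=capture("top"); I=c["image"][:,:,::-1]
cv2.imwrite("pics/crop1.png",cv2.resize(I[120:280,215:355],None,fx=4,fy=3.7,interpolation=cv2.INTER_CUBIC))
P=cloud(c); m=(P[...,2]>75)&(P[...,2]<93)
# neck: rim points near tub centre
Q=P[(np.hypot(P[...,0]-459.5,P[...,1]+7)<30)&(P[...,2]>85)]; print(len(Q),Q.mean(0),rect(Q))
goto([633,-28,200],-17)
E
```

```text
[[ 0.388 -0.    -0.922]
 [ 0.922 -0.001  0.388]
 [-0.001 -1.     0.   ]]
heading x 67.14979634173318 j1 62.93969116463167 j6 -4.210215298995399
150 [458.55214453  -7.09649985  92.76598189] (array([459.61849976,  -7.44509888]), 50.59174728393555, 50.17527770996094, 44.627872467041016)
delta_pos m [-0.3548  0.0312 -0.5942] dr [ 3.000e-02  8.415e+01 -4.000e-02] | at [223.2 529.7 231. ] t 0.3 w 85.8 F [-0.1 -0.7  0.2] j6 -0.07
```

View pics/crop1.png

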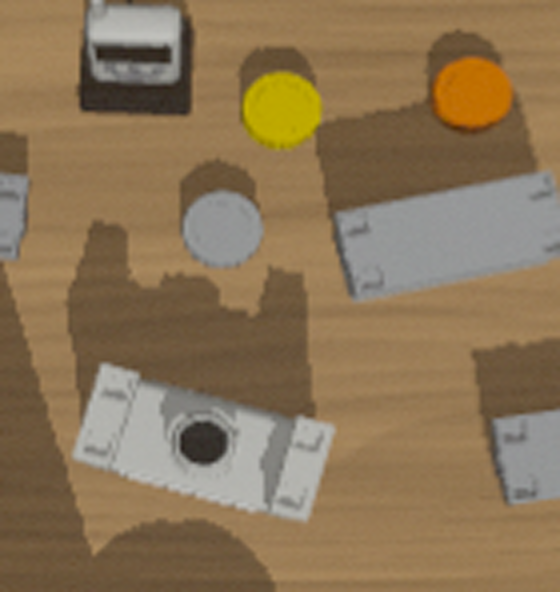

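The crop confirms it: the light-grey cap at crop (222,229), i.e. top pixel (271,181), against the yellow and orange look-alikes. I'll move above it.

```bash
python3 -m pendant '[{"fingers":0.085,"delta_pos":[-0.025,0,-0.042],"dr":[0,0,0]},{"fingers":0.085,"delta_pos":[-0.025,0,-0.042],"dr":[0,0,0]},{"fingers":0.085,"delta_pos":[-0.025,0,-0.042],"dr":[0,0,0]},{"fingers":0.085,"delta_pos":[-0.025,0,-0.042],"dr":[0,0,0]},{"fingers":0.085,"delta_pos":[-0.025,0,-0.042],"dr":[0,0,0]},{"fingers":0.085,"delta_pos":[-0.025,0,-0.042],"dr":[0,0,0]},{"fingers":0.085,"delta_pos":[-0.025,0,-0.042],"dr":[0,0,0]},{"fingers":0.085,"delta_pos":[-0.025,0,-0.042],"dr":[0,0,0]},{"fingers":0.085,"delta_pos":[-0.025,0,-0.042],"dr":[0,0,0]},{"fingers":0.085,"delta_pos":[-0.025,0,-0.042],"dr":[0,0,0]}]'
python3 - <<'E'
from h import *
goto([633,-28,200],-17)
E
```

```text
clock: 1.3
ee_pos: [519.7, 133.8, 230.4]
tcp_rot: [0.587, -0.585, -0.397, 0.393]
ft_force: [1.3, 1.1, -0.3]
gripper_width: 85.0
delta_pos m [-0.1076  0.0299 -0.1658] dr [-0.23 84.92  0.31] | at [519.7 133.8 230.4] t 1.3 w 85.0 F [ 1.3  1.1 -0.3] j6 -1.02
```

```bash
python3 -m pendant '[{"fingers":0.085,"delta_pos":[-0.027,0.0075,-0.0415],"dr":[0,0,0]},{"fingers":0.085,"delta_pos":[-0.027,0.0075,-0.0415],"dr":[0,0,0]},{"fingers":0.085,"delta_pos":[-0.027,0.0075,-0.0415],"dr":[0,0,0]},{"fingers":0.085,"delta_pos":[-0.027,0.0075,-0.0415],"dr":[0,0,0]},{"fingers":0.085,"delta_pos":[0,0,0],"dr":[0,8.5,0]},{"fingers":0.085,"delta_pos":[0,0,0],"dr":[0,8.5,0]},{"fingers":0.085,"delta_pos":[0,0,0],"dr":[0,8.5,0]},{"fingers":0.085,"delta_pos":[0,0,0],"dr":[0,8.5,0]},{"fingers":0.085,"delta_pos":[0,0,0],"dr":[0,8.5,0]},{"fingers":0.085,"delta_pos":[0,0,0],"dr":[0,8.5,0]}]'
python3 -m pendant '[{"fingers":0.085,"delta_pos":[0,0,0],"dr":[0,8.5,0]},{"fingers":0.085,"delta_pos":[0,0,0],"dr":[0,8.5,0]},{"fingers":0.085,"delta_pos":[0,0,0],"dr":[0,8.5,0]},{"fingers":0.085,"delta_pos":[0,0,0],"dr":[0,8.5,0]},{"fingers":0.085,"delta_pos":[0,0,0],"dr":[0,0,0]}]'
python3 - <<'E'
from h import *
goto([633,-28,60],-17)
c=capture("wrist"); I=c["image"][:,:,::-1].copy(); P=cloud(c)
m=((P[...,2]>15)&(P[...,2]<40)&(c["range_z"]>0)&(np.hypot(P[...,0]-633,P[...,1]+28)<45)).astype(np.uint8)
T=P[(m>0)&(abs(P[...,2]-25)<4)]; print(len(T),np.median(T[:,2]),rect(T),cv2.minEnclosingCircle(T[:,:2].astype(np.float32)),T.mean(0))
cv2.imwrite("pics/w1.png",I)
s,M=tool(); K,D,Mc,o=cam(c); print("cam in tool",M.T@(o-s['ee_pos']), proj(c,s['ee_pos']))
E
```

```text
clock: 2.3
ee_pos: [637.1, -38.5, 197.9]
tcp_rot: [0.701, -0.699, -0.101, 0.096]
ft_force: [1.1, -0.4, 0.3]
gripper_width: 85.0
clock: 2.8
ee_pos: [636.7, -38.7, 197.0]
tcp_rot: [0.7, -0.696, 0.112, -0.114]
ft_force: [0.3, -0.3, 0.1]
gripper_width: 85.0
delta_pos m [-0.0072  0.137   0.0082] dr [-0.32 -1.39  0.14] | at [636.7 -38.7 197. ] t 2.8 w 85.0 F [ 0.3 -0.3  0.1] j6 0.19
2742 25.505658180251487 (array([633.90380859, -23.36754608]), 58.83824920654297, 58.61004638671875, 50.36994552612305) ((633.9719848632812, -23.497901916503906), 30.419538497924805) [634.38340624 -22.91366298  25.48540576]
cam in tool [  -0.45053038 -142.91565047   67.46989096] [[253.66918508 246.46522865]]
```

View pics/w1.png

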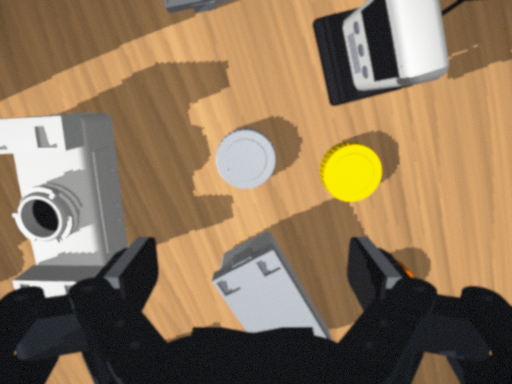

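```bash
python3 -m pendant '[{"fingers":0.085,"delta_pos":[-0.006,0.036,0.012],"dr":[0,-1.4,0]},{"fingers":0.085,"delta_pos":[0,0.036,0],"dr":[0,0,0]},{"fingers":0.085,"delta_pos":[0,0.030,0],"dr":[0,0,0]},{"fingers":0.085,"delta_pos":[0,0,0],"dr":[0,0,0]}]'
cat >> h.py <<'E'
def wcap(zc,guess,name=None,rad=45,zt=4):
    c=capture("wrist"); P=cloud(c)
    m=(abs(P[...,2]-zc)<zt)&(c["range_z"]>0)&(np.hypot(P[...,0]-guess[0],P[...,1]-guess[1])<rad)
    T=P[m]
    if name: cv2.imwrite(f"pics/{name}.png",c["image"][:,:,::-1])
    if len(T)>20: print("n",len(T),"z med %.1f"%np.median(T[:,2]),"rect",rect(T),"circ",cv2.minEnclosingCircle(T[:,:2].astype(np.float32)))
    return c,P,T
E
python3 - <<'E'
from h import *
wcap(25,(634,-25),"w2")
goto([634,-25,2],-17)
E
```

```text
clock: 3.25
ee_pos: [638.0, -24.9, 94.9]
tcp_rot: [0.702, -0.698, 0.094, -0.102]
ft_force: [-1.2, 0.1, -0.3]
gripper_width: 84.6
n 5507 z med 25.5 rect (array([634.20843506, -22.90008545]), 59.35923385620117, 59.0540657043457, 28.12688446044922) circ ((634.3597412109375, -23.315378189086914), 30.302780151367188)
delta_pos m [-0.0067  0.0949 -0.0021] dr [-0.42  1.04  0.75] | at [639.6 -25.2  97. ] t 3.3 w 84.9 F [ 0.2 -0.2  0.4] j6 0.17
```

View pics/w2.png

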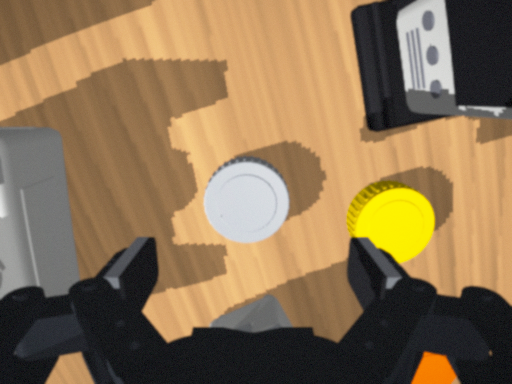

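```bash
python3 -m pendant '[{"fingers":0.085,"delta_pos":[-0.006,0.04,0],"dr":[0,0,0]},{"fingers":0.085,"delta_pos":[0,0.03,0],"dr":[0,0,0]},{"fingers":0.085,"delta_pos":[0,0,0],"dr":[0,0,0]}]'
python3 - <<'E'
from h import *
for i in range(3): goto([634.3,-23.8,2],-17); wcap(25,(634,-24))
E
```

```text
clock: 3.6
ee_pos: [641.6, -24.2, 32.3]
tcp_rot: [0.702, -0.698, 0.087, -0.106]
ft_force: [-0.5, -0.4, 0.3]
gripper_width: 85.2
delta_pos m [-0.0079  0.0301 -0.0019] dr [-0.54  1.33  1.49] | at [641.6 -24.2  32.3] t 3.6 w 85.2 F [-0.5 -0.4  0.3] j6 0.16
n 10030 z med 25.6 rect (array([634.17791748, -22.89015198]), 59.82135009765625, 59.426876068115234, -38.360321044921875) circ ((634.1561889648438, -23.273046493530273), 30.369218826293945)
delta_pos m [-0.0091  0.0319 -0.0021] dr [-0.57  1.32  1.63] | at [642.6 -24.3  34.2] t 3.65 w 85.1 F [ 0.1 -0.7  0.2] j6 0.16
n 9817 z med 25.6 rect (array([634.19219971, -23.07035065]), 59.97494888305664, 59.8879508972168, 42.01530075073242) circ ((634.09033203125, -23.476608276367188), 30.618505477905273)
delta_pos m [-0.0103  0.0331 -0.0023] dr [-0.6   1.3   1.78] | at [643.7 -24.4  35.4] t 3.7 w 85.1 F [-0.4 -0.3  0.8] j6 0.16
n 9690 z med 25.6 rect (array([633.9753418 , -22.91191864]), 59.97106170654297, 59.52635955810547, 53.95600891113281) circ ((634.25732421875, -23.2833309173584), 30.48035430908203)
```

```bash
for i in 1 2 3; do python3 -m pendant '[{"fingers":0.085,"delta_pos":[0,0,0],"dr":[0,0,0]}]'; python3 -c "
from h import *
goto([634.2,-23.3,2],-17); s,M=tool(); print(s['joint_velocities'].round(3))"; done
```

```text
clock: 3.85
ee_pos: [645.8, -24.6, 38.3]
tcp_rot: [0.702, -0.698, 0.083, -0.11]
ft_force: [-0.3, -0.0, -0.5]
gripper_width: 84.8
delta_pos m [-0.0128  0.0358 -0.0023] dr [-0.65  1.3   2.06] | at [645.8 -24.6  38.3] t 3.85 w 84.8 F [-0.3 -0.  -0.5] j6 0.16
[-0.    -0.024 -0.031 -0.001  0.014 -0.004]
clock: 3.95
ee_pos: [647.3, -24.8, 40.5]
tcp_rot: [0.702, -0.698, 0.082, -0.111]
ft_force: [0.3, -0.8, 1.2]
gripper_width: 85.0
delta_pos m [-0.0145  0.0379 -0.0025] dr [-0.69  1.31  2.27] | at [647.3 -24.8  40.5] t 3.95 w 85.0 F [ 0.3 -0.8  1.2] j6 0.16
[-0.001 -0.02  -0.016 -0.001  0.009 -0.003]
clock: 4.05
ee_pos: [648.3, -24.9, 42.1]
tcp_rot: [0.702, -0.698, 0.081, -0.112]
ft_force: [0.0, -0.2, -0.3]
gripper_width: 85.1
delta_pos m [-0.0157  0.0394 -0.0027] dr [-0.71  1.32  2.42] | at [648.3 -24.9  42.1] t 4.05 w 85.1 F [ 0.  -0.2 -0.3] j6 0.16
[-0.003 -0.018 -0.014  0.001  0.007 -0.001]
```

```bash
for i in 1 2 3; do python3 -m pendant '[{"fingers":0.085,"delta_pos":[0,0,0],"dr":[0,0,0]},{"fingers":0.085,"delta_pos":[0,0,0],"dr":[0,0,0]}]'|grep ee; done; python3 -c "
from h import *
goto([634.2,-23.3,2],-17); s,M=tool(); print(s['joint_velocities'].round(3))"
```

```text
ee_pos: [649.2, -25.1, 43.7]
ee_pos: [649.1, -25.1, 43.9]
ee_pos: [648.9, -25.0, 43.6]
delta_pos m [-0.0164  0.0408 -0.0028] dr [-0.73  1.33  2.53] | at [648.9 -25.   43.6] t 4.65 w 84.8 F [-0.7 -0.4  0.8] j6 0.16
[ 0.002  0.003  0.002  0.    -0.    -0.001]
```

```bash
python3 -m pendant '[{"fingers":0.085,"delta_pos":[-0.008,0.005,-0.0015],"dr":[-0.4,0.7,1.3]},{"fingers":0.085,"delta_pos":[-0.008,0.005,-0.0015],"dr":[-0.4,0.7,1.3]},{"fingers":0.085,"delta_pos":[0,0.005,0],"dr":[0,0,0]},{"fingers":0.085,"delta_pos":[0,0.005,0],"dr":[0,0,0]},{"fingers":0.085,"delta_pos":[0,0,0],"dr":[0,0,0]}]'; python3 -c "
from h import *
goto([634.2,-23.3,2],-17)"
```

```text
clock: 5.15
ee_pos: [630.6, -23.2, 20.3]
tcp_rot: [-0.699, 0.7, -0.108, 0.103]
ft_force: [-0.7, -0.0, -0.7]
gripper_width: 84.8
delta_pos m [0.0036 0.0182 0.001 ] dr [ 0.17 -0.19 -0.43] | at [630.6 -23.2  20.3] t 5.15 w 84.8 F [-0.7 -0.  -0.7] j6 0.2
```

```bash
python3 -m pendant '[{"fingers":0.085,"delta_pos":[0.002,0.005,0.001],"dr":[0,0,0]},{"fingers":0.085,"delta_pos":[0,0.005,0],"dr":[0,0,0]},{"fingers":0.085,"delta_pos":[0,0.004,0],"dr":[0,0,0]},{"fingers":0.085,"delta_pos":[0,0.003,0],"dr":[0,0,0]},{"fingers":0.085,"delta_pos":[0,0,0],"dr":[0,0,0]}]'; python3 -c "
from h import *
goto([634.2,-23.3,2],-17)"
```

```text
clock: 5.65
ee_pos: [633.1, -22.9, 1.3]
tcp_rot: [-0.699, 0.7, -0.108, 0.103]
ft_force: [-0.6, -0.4, 0.6]
gripper_width: 85.3
delta_pos m [ 0.0011 -0.0007 -0.0001] dr [ 0.17 -0.19 -0.42] | at [633.1 -22.9   1.3] t 5.65 w 85.3 F [-0.6 -0.4  0.6] j6 0.2
```

```bash
python3 -m pendant '[{"fingers":0.04,"delta_pos":[0,0,0],"dr":[0,0,0]},{"fingers":0.04,"delta_pos":[0,0,0],"dr":[0,0,0]},{"fingers":0.04,"delta_pos":[0,0,0],"dr":[0,0,0]},{"fingers":0.04,"delta_pos":[0,0,0],"dr":[0,0,0]},{"fingers":0.04,"delta_pos":[0,0,0],"dr":[0,0,0]}]'; python3 -c "
from h import *
goto([634.2,-23.3,2],-17);wcap(25,(634,-24),'w3')"
```

```text
clock: 6.15
ee_pos: [633.9, -23.0, 2.8]
tcp_rot: [-0.699, 0.7, -0.108, 0.104]
ft_force: [0.1, -0.6, 0.7]
gripper_width: 59.0
delta_pos m [ 0.0004  0.0008 -0.0002] dr [ 0.15 -0.19 -0.31] | at [633.9 -23.    2.8] t 6.15 w 59.0 F [ 0.1 -0.6  0.7] j6 0.2
n 15065 z med 26.2 rect (array([637.62677002, -20.00989151]), 69.66168212890625, 62.202484130859375, -70.89131546020508) circ ((635.9564208984375, -15.224170684814453), 43.27226257324219)
```

View pics/w3.png

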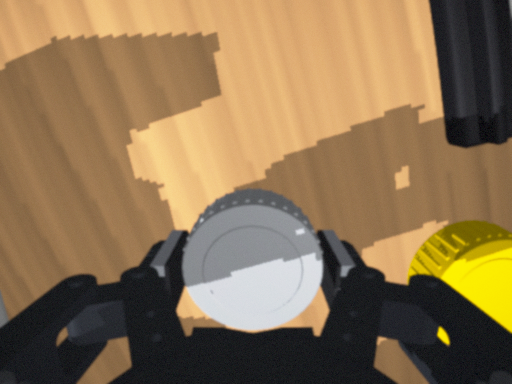

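```bash
python3 -m pendant '[{"fingers":0.04,"delta_pos":[0,-0.01,0],"dr":[0,0,0]},{"fingers":0.04,"delta_pos":[0,-0.03,0],"dr":[0,0,0]},{"fingers":0.04,"delta_pos":[0,-0.04,0],"dr":[0,0,0]},{"fingers":0.04,"delta_pos":[0,-0.04,0],"dr":[0,0,0]},{"fingers":0.04,"delta_pos":[0,-0.04,0],"dr":[0,0,0]},{"fingers":0.04,"delta_pos":[-0.04,0,0],"dr":[0,0,0]},{"fingers":0.04,"delta_pos":[-0.04,0,0],"dr":[0,0,0]},{"fingers":0.04,"delta_pos":[0,0,0],"dr":[0,0,0]},{"fingers":0.04,"delta_pos":[0,0,0],"dr":[0,0,0]}]'; python3 -c "
from h import *
goto([459.5,-7,120],-17.4)
c=capture('wrist'); cv2.imwrite('pics/w4.png',c['image'][:,:,::-1])"
```

```text
clock: 7.1
ee_pos: [557.9, 1.1, 175.0]
tcp_rot: [-0.699, 0.7, -0.106, 0.106]
ft_force: [-0.6, -0.1, -0.0]
gripper_width: 58.8
delta_pos m [-0.0916  0.0551 -0.0368] dr [ 0.07  0.18 -0.04] | at [557.9   1.1 175. ] t 7.1 w 58.8 F [-0.6 -0.1 -0. ] j6 0.23
```

View pics/w4.png

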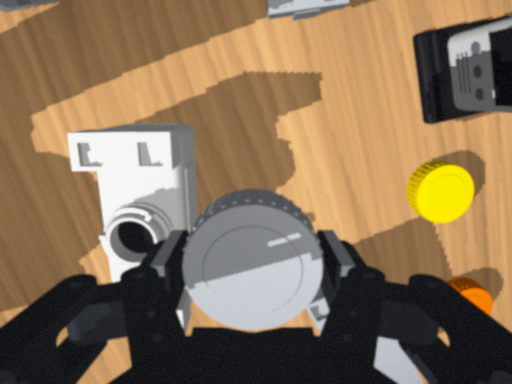

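```bash
python3 - <<'E'
from h import *
c=capture("wrist");P=cloud(c);z=P[...,2]
near=np.hypot(P[...,0]-459.5,P[...,1]+7)<30
T=P[near&(abs(z-95)<3)]; print(len(T),T.mean(0),rect(T),cv2.minEnclosingCircle(T[:,:2].astype(np.float32)))
# dark bore centre ray at rim height: bore contour
I=c["image"]; g=cv2.cvtColor(I,cv2.COLOR_RGB2GRAY)
b=((g<70)).astype(np.uint8); b[:, :100]=0; b[:,175:]=0; b[:200]=0; b[262:]=0
k,l,st,ce=cv2.connectedComponentsWithStats(b)
for i in range(1,k):
    if st[i,4]>100:
        cn=cv2.findContours((l==i).astype(np.uint8),0,1)[0][0]; e=cv2.fitEllipse(cn); print(st[i],e,onplane(c,[e[0]],95),onplane(c,[e[0]],70))
sh=P[(abs(z-100)<3)&(np.hypot(P[...,0]-459.5,P[...,1]+7)<95)&~near]
print("shoulder",len(sh),rect(sh),np.median(sh[:,2]))
d=P[(abs(z-70)<3)&(np.hypot(P[...,0]-459.5,P[...,1]+7)<60)&~near]; print("deck",len(d),np.median(d[:,2]))
E
```

```text
842 [459.73314309   2.30543594  94.20428896] (array([457.97122192,  -0.46049118]), 51.002864837646484, 39.19365310668945, -60.442941665649414) ((458.6858215332031, -1.7206096649169922), 25.55266761779785)
[ 119  222   46   40 1029] ((139.7546844482422, 240.52493286132812), (27.62982940673828, 50.01962661743164), 126.76695251464844) [[465.29161177  -5.27554726  95.        ]] [[452.71427327 -13.26902165  70.        ]]
shoulder 3009 (array([459.44186401,  -2.78512573]), 163.67416381835938, 73.03023529052734, -17.41217803955078) 100.3049213614363
deck 3213 70.10900951538838
```

```bash
python3 - <<'E'
from h import *
s,M=tool(); c=capture("wrist");P=cloud(c)
L=(P-s["ee_pos"])@M
m=(abs(L[...,1]+23.0)<4)&(np.hypot(L[...,0],L[...,2])<34)&(c["range_z"]>0)
T=L[m]; print(len(T),np.median(T[:,1]))
T2=T[:,[0,2]].astype(np.float32); print(cv2.minAreaRect(T2))
for a in range(-12,40,4):
    q=T2[abs(T2[:,1]-a)<1.5]
    if len(q): print(a,q[:,0].min().round(1),q[:,0].max().round(1))
print("z max", np.percentile(T2[:,1],99.7), T2[:,1].max(), T2[:,1].min())
w=(P[...,2]>97)&(P[...,2]<104)&(np.hypot(P[...,0]-459.5,P[...,1]+4)<98)&(np.hypot(P[...,0]-459.5,P[...,1]+4)>48)
a=np.radians(-17.4);ux=np.array([np.cos(a),np.sin(a)]);uy=np.array([-np.sin(a),np.cos(a)])
Q=P[w][:,:2]-[459.5,-4]; X=Q@ux;Y=Q@uy
print("tub x range",np.percentile(X,[.3,99.7]),"y range",np.percentile(Y,[.3,99.7]),"inner edges",Y[Y>0].min(),Y[Y<0].max(),(Y<0).sum())
E
```

```text
14684 -23.46468473422049
((0.168670654296875, 1.0675697326660156), (62.24105453491211, 59.8123664855957), 41.988182067871094)
-12 -27.8 26.6
-8 -30.3 29.2
-4 -30.1 29.0
0 -30.2 29.0
4 -30.5 29.0
8 -30.6 29.0
12 -31.7 31.6
16 -25.8 24.7
20 -23.2 21.6
24 -19.1 18.0
28 -13.3 12.9
z max 28.982214 30.269997 -30.094025
tub x range [-36.29904747  35.88942752] y range [-70.33033488  82.60123806] inner edges 56.072891985382874 -56.01827880396065 84
```

```bash
python3 -m pendant '[{"fingers":0.04,"delta_pos":[-0.03,0.01,-0.011],"dr":[0,0,0]},{"fingers":0.04,"delta_pos":[-0.03,0.015,-0.011],"dr":[0,0,0]},{"fingers":0.04,"delta_pos":[-0.02,0.015,-0.008],"dr":[0,0,0]},{"fingers":0.04,"delta_pos":[-0.01,0.01,-0.004],"dr":[0,0,0]},{"fingers":0.04,"delta_pos":[0,0,0],"dr":[0,0,0]},{"fingers":0.04,"delta_pos":[0,0,0],"dr":[0,0,0]},{"fingers":0.04,"delta_pos":[0,0,0],"dr":[0,0,0]}]'; python3 -c "
from h import *
goto([459.4,-4.2,115],-17.4)"
```

```text
clock: 7.95
ee_pos: [469.5, -7.4, 121.3]
tcp_rot: [-0.699, 0.699, -0.106, 0.108]
ft_force: [0.7, 1.1, 0.0]
gripper_width: 58.8
delta_pos m [-0.0107  0.0063  0.    ] dr [0.04 0.02 0.16] | at [469.5  -7.4 121.3] t 7.95 w 58.8 F [0.7 1.1 0. ] j6 0.2
```

```bash
python3 -m pendant '[{"fingers":0.04,"delta_pos":[-0.005,0.003,0],"dr":[0,0,0]},{"fingers":0.04,"delta_pos":[-0.005,0.003,0],"dr":[0,0,0]},{"fingers":0.04,"delta_pos":[0,0.002,0],"dr":[0,0,0]},{"fingers":0.04,"delta_pos":[0,0,0],"dr":[0,0,0]},{"fingers":0.04,"delta_pos":[0,0,0],"dr":[0,0,0]}]'; python3 - <<'E'
from h import *
goto([459.4,-4.2,100],-17.4)
c=capture("wrist");P=cloud(c); cv2.imwrite('pics/w5.png',c['image'][:,:,::-1])
w=(P[...,2]>97)&(P[...,2]<104)&(np.hypot(P[...,0]-459.5,P[...,1]+4)<98)&(np.hypot(P[...,0]-459.5,P[...,1]+4)>55)
a=np.radians(-17.4);ux=np.array([np.cos(a),np.sin(a)]);uy=np.array([-np.sin(a),np.cos(a)])
Q=P[w][:,:2]-[459.5,-4]; X=Q@ux;Y=Q@uy
print("tub x range",np.percentile(X,[.3,99.7]),"y range",np.percentile(Y,[.3,99.7]),"inner",Y[Y>0].min(),rect(P[w]))
E
```

```text
clock: 8.45
ee_pos: [463.5, -4.3, 113.9]
tcp_rot: [-0.699, 0.699, -0.104, 0.109]
ft_force: [-0.2, 0.3, -0.0]
gripper_width: 58.6
delta_pos m [-0.004   0.0139 -0.0011] dr [-0.02  0.05  0.43] | at [463.5  -4.3 113.9] t 8.45 w 58.6 F [-0.2  0.3 -0. ] j6 0.2
tub x range [-36.10720571  35.48853634] y range [-60.27477917  82.32997951] inner 56.231648115202404 (array([462.17285156,   5.43388367]), 145.32064819335938, 72.39896392822266, -17.339149475097656)
```

View pics/w5.png

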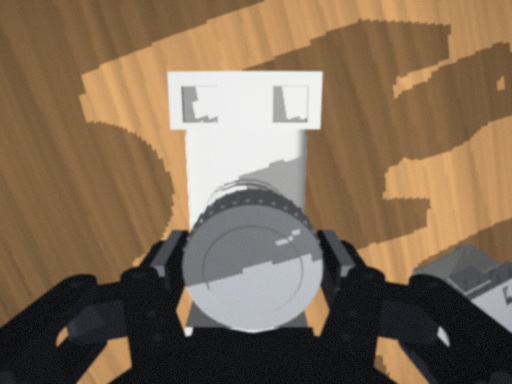

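The wrist picture shows the cap gripped at (253,268), with the neck just below it and the shoulder at the top (245,100). I'll centre over the neck and lower.

```bash
python3 -m pendant '[{"fingers":0.04,"delta_pos":[-0.003,0.003,-0.001],"dr":[0,0,0.2]},{"fingers":0.04,"delta_pos":[-0.002,0.003,0],"dr":[0,0,0.2]},{"fingers":0.04,"delta_pos":[0,0.003,0],"dr":[0,0,0]},{"fingers":0.04,"delta_pos":[0,0,0],"dr":[0,0,0]},{"fingers":0.04,"delta_pos":[0,0,0],"dr":[0,0,0]}]'; python3 - <<'E'
from h import *
goto([459.3,-4.2,95],-17.4)
E
```

```text
clock: 9.0
ee_pos: [458.1, -3.8, 104.2]
tcp_rot: [0.699, -0.699, 0.107, -0.107]
ft_force: [0.1, 0.3, -0.3]
gripper_width: 58.9
delta_pos m [ 0.0012  0.0092 -0.    ] dr [-0.03  0.05  0.02] | at [458.1  -3.8 104.2] t 9.0 w 58.9 F [ 0.1  0.3 -0.3] j6 0.2
```

```bash
python3 -m pendant '[{"fingers":0.04,"delta_pos":[0.001,0.002,0],"dr":[0,0,0]},{"fingers":0.04,"delta_pos":[0,0.002,0],"dr":[0,0,0]},{"fingers":0.04,"delta_pos":[0,0.002,0],"dr":[0,0,0]},{"fingers":0.04,"delta_pos":[0,0,0],"dr":[0,0,0]}]';python3 -c "
from h import *
goto([459.3,-4.2,95],-17.4)";  python3 -m pendant '[{"fingers":0.04,"delta_pos":[0,0.0015,0],"dr":[0,0,0]},{"fingers":0.04,"delta_pos":[0,0.001,0],"dr":[0,0,0]}]';python3 -c "
from h import *
goto([459.3,-4.2,95],-17.4)"
```

```text
clock: 9.4
ee_pos: [459.5, -4.2, 97.7]
tcp_rot: [0.699, -0.699, 0.106, -0.107]
ft_force: [-0.7, -0.8, -0.9]
gripper_width: 58.8
delta_pos m [-0.0002  0.0027 -0.0001] dr [-0.03  0.04  0.04] | at [459.5  -4.2  97.7] t 9.4 w 58.8 F [-0.7 -0.8 -0.9] j6 0.2
clock: 9.6
ee_pos: [459.7, -4.2, 95.1]
tcp_rot: [0.699, -0.699, 0.106, -0.107]
ft_force: [0.2, 0.6, -0.2]
gripper_width: 58.8
delta_pos m [-0.0003  0.0001 -0.0001] dr [-0.03  0.04  0.06] | at [459.7  -4.2  95.1] t 9.6 w 58.8 F [ 0.2  0.6 -0.2] j6 0.2
```

```bash
for i in 1 2; do python3 -m pendant '[{"fingers":0.04,"delta_pos":[0,0.001,0],"dr":[0,0,0]},{"fingers":0.04,"delta_pos":[0,0,0],"dr":[0,0,0]}]' | grep -E "ee|force"; done
```

```text
ee_pos: [459.6, -4.2, 93.9]
ft_force: [0.4, -0.6, -0.4]
ee_pos: [459.6, -4.2, 92.9]
ft_force: [-0.1, -0.1, 0.2]
```

```bash
python3 -c "
from h import *
goto([459.3,-4.2,95],-17.4); print(r.read_state()['ft_torque'])"
```

```text
delta_pos m [-0.0003 -0.0021 -0.0001] dr [-0.03  0.04  0.05] | at [459.6  -4.2  92.9] t 10.0 w 58.9 F [-0.1 -0.1  0.2] j6 0.2
[-0.03952844 -0.04532175  0.00872897]
```

```bash
for i in 1 2 3; do python3 -m pendant '[{"fingers":0.04,"delta_pos":[0,0.001,0],"dr":[0,0,0]},{"fingers":0.04,"delta_pos":[0,0,0],"dr":[0,0,0]}]' | grep -E "ee|force"; done
```

```text
ee_pos: [459.8, -4.2, 92.3]
ft_force: [-1.3, 0.2, 2.3]
ee_pos: [459.8, -4.2, 92.3]
ft_force: [-2.1, -0.7, 1.9]
ee_pos: [459.8, -4.2, 92.3]
ft_force: [-1.0, 0.1, 2.5]
```

```bash
for i in 1 2 3; do python3 -m pendant '[{"fingers":0.04,"delta_pos":[0,0.0015,0],"dr":[0,-6,0]},{"fingers":0.04,"delta_pos":[0,0.0015,0],"dr":[0,-6,0]}]' | grep -E "ee|force|rot";python3 -c "
from h import *
goto([459.4,-4.2,92.3],-17.4)"; done
```

```text
ee_pos: [460.4, -2.9, 91.7]
tcp_rot: [0.707, -0.705, 0.03, -0.033]
ft_force: [-5.5, 4.7, 23.4]
delta_pos m [-0.0009 -0.0006 -0.0014] dr [-0.2  12.26  0.23] | at [460.4  -2.9  91.7] t 10.8 w 58.9 F [-5.5  4.7 23.4] j6 -0.01
ee_pos: [459.2, -2.3, 91.8]
tcp_rot: [0.707, -0.704, -0.046, 0.043]
ft_force: [-4.9, -1.1, 18.5]
delta_pos m [-0.     -0.0005 -0.0019] dr [-0.23 24.66  0.19] | at [459.2  -2.3  91.8] t 11.0 w 58.8 F [-4.9 -1.1 18.5] j6 -0.23
ee_pos: [458.6, -2.2, 91.8]
tcp_rot: [0.698, -0.696, -0.123, 0.119]
ft_force: [-5.3, 1.2, 18.9]
delta_pos m [ 0.0001 -0.0005 -0.0021] dr [-0.21 37.08  0.25] | at [458.6  -2.2  91.8] t 11.2 w 58.2 F [-5.3  1.2 18.9] j6 -0.45
```

```bash
for i in 1 2 3 4; do python3 -m pendant '[{"fingers":0.04,"delta_pos":[0,0.0008,0],"dr":[0,-6,0]},{"fingers":0.04,"delta_pos":[0,0.0008,0],"dr":[0,-6,0]}]' | grep -E "kk";python3 -c "
from h import *
goto([459.4,-4.2,92.3],-17.4)"; done
```

```text
delta_pos m [ 0.0009 -0.0002 -0.0021] dr [-0.1  49.58  0.24] | at [457.5  -3.   92.1] t 11.4 w 58.8 F [-3.7 -0.7 10.6] j6 -0.66
delta_pos m [ 0.0011 -0.001  -0.002 ] dr [-0.   62.09  0.27] | at [457.2  -3.6  91.3] t 11.6 w 59.0 F [ 0.3 -0.4 -0.4] j6 -0.88
delta_pos m [ 0.0009 -0.0029 -0.002 ] dr [7.000e-02 7.461e+01 2.900e-01] | at [457.3  -3.8  89.4] t 11.8 w 59.0 F [ 0.2 -0.5 -0.4] j6 -1.1
delta_pos m [ 0.0008 -0.005  -0.002 ] dr [ 0.15 87.14  0.27] | at [457.3  -4.3  87.3] t 12.0 w 58.9 F [-0.2 -2.2  0.2] j6 -1.32
```

```bash
for i in 1 2 3; do python3 -m pendant '[{"fingers":0.04,"delta_pos":[0.0003,0.001,-0.0004],"dr":[0,0,0]},{"fingers":0.04,"delta_pos":[0.0003,0.001,-0.0004],"dr":[0,0,0]}]' | grep -E "kk";python3 -c "
from h import *
goto([459.4,-4.2,92.3],-17.4)"; done
```

```text
delta_pos m [ 0.0006 -0.0064 -0.0014] dr [ 0.16 87.02  0.21] | at [457.9  -4.3  85.9] t 12.2 w 58.8 F [-6.  -0.3 22.3] j6 -1.32
delta_pos m [ 0.0006 -0.0063 -0.0013] dr [ 0.18 86.72  0.14] | at [458.   -4.3  86. ] t 12.4 w 58.9 F [-4.9 -1.1 13.3] j6 -1.31
delta_pos m [ 0.0006 -0.0064 -0.0012] dr [2.300e-01 8.642e+01 8.000e-02] | at [458.   -4.3  85.9] t 12.6 w 58.8 F [-4.4 -1.1 13.6] j6 -1.3
```

```bash
for i in 1 2 3 4; do python3 -m pendant '[{"fingers":0.04,"delta_pos":[0,0.0007,0],"dr":[0,7,0]},{"fingers":0.04,"delta_pos":[0,0.0007,0],"dr":[0,7,0]}]' | grep -E "kk";python3 -c "
from h import *
goto([459.4,-4.2,92.3],-17.4);print(r.read_state()['ft_torque'].round(2))"; done
```

```text
delta_pos m [ 0.001  -0.007  -0.0004] dr [ 0.31 71.7   0.18] | at [458.5  -4.8  85.3] t 12.8 w 59.3 F [-0.3 -0.1  0. ] j6 -1.04
[-0.07  0.08  0.02]
delta_pos m [ 0.0009 -0.0082  0.0002] dr [ 0.31 56.79  0.27] | at [458.8  -4.9  84.1] t 13.0 w 58.8 F [-0.9  0.2  3.8] j6 -0.78
[-0.09  0.18  0.1 ]
delta_pos m [ 0.0008 -0.0093  0.0005] dr [ 0.28 41.88  0.31] | at [459.  -5.  83.] t 13.2 w 58.9 F [-0.9 -0.3  3.3] j6 -0.52
[-0.08  0.24  0.08]
delta_pos m [ 0.0004 -0.0103  0.0006] dr [ 0.23 26.96  0.38] | at [459.2  -4.9  82. ] t 13.4 w 58.9 F [0.8 0.7 4.2] j6 -0.26
[-0.03  0.12  0.02]
```

Winding down nicely on the thread pitch. Continuing.

```bash
for i in 1 2 3 4 ; do python3 -m pendant '[{"fingers":0.04,"delta_pos":[0,0.0007,0],"dr":[0,7,0]},{"fingers":0.04,"delta_pos":[0,0.0007,0],"dr":[0,7,0]}]' | grep -E "kk";python3 -c "
from h import *
goto([459.4,-4.2,92.3],-17.4);print(r.read_state()['ft_torque'].round(2))"; done
```

```text
delta_pos m [-0.0002 -0.0114  0.0005] dr [ 0.17 12.04  0.45] | at [459.6  -4.8  80.9] t 13.6 w 58.9 F [-1.5 -0.3  3.6] j6 -0.0
[-0.01  0.18  0.05]
delta_pos m [-0.0009 -0.0125  0.0003] dr [ 0.1  -2.87  0.53] | at [460.2  -4.9  79.8] t 13.8 w 59.0 F [-1.1 -0.8  3.3] j6 0.26
[-0.06  0.23  0.07]
delta_pos m [-0.0015 -0.0135 -0.    ] dr [  0.03 -17.79   0.61] | at [460.8  -5.1  78.8] t 14.0 w 58.3 F [-0.6 -1.5  2.9] j6 0.52
[-0.15  0.22  0.02]
delta_pos m [-0.002  -0.0146 -0.0006] dr [ -0.05 -32.7    0.68] | at [461.3  -5.4  77.7] t 14.2 w 58.6 F [-0.2 -0.9  2.5] j6 0.78
[-0.09  0.21 -0.  ]
```

```bash
for i in 1 2 3 ; do python3 -m pendant '[{"fingers":0.04,"delta_pos":[-0.0004,0.0007,-0.0001],"dr":[0,6,0]},{"fingers":0.04,"delta_pos":[-0.0004,0.0007,-0.0001],"dr":[0,6,0]}]' | grep -E "kk";python3 -c "
from h import *
goto([459.4,-4.2,92.3],-17.4);print(r.read_state()['ft_torque'].round(2))"; done
```

```text
delta_pos m [-0.0016 -0.0157 -0.0011] dr [ -0.14 -45.55   0.76] | at [461.3  -5.3  76.6] t 14.4 w 58.7 F [-0.1 -1.6  2.9] j6 1.0
[-0.15  0.23  0.01]
delta_pos m [-0.001  -0.0168 -0.0013] dr [ -0.23 -58.38   0.81] | at [461.1  -4.9  75.6] t 14.6 w 58.9 F [-0.3 -0.7  3.9] j6 1.23
[-0.09  0.21  0.06]
delta_pos m [-0.0007 -0.0169 -0.0019] dr [ -0.34 -71.17   0.94] | at [461.5  -5.   75.4] t 14.8 w 58.9 F [-2.5 -2.6 10.8] j6 1.46
[-0.24  0.4   0.05]
```

```bash
for i in 1 2 ; do python3 -m pendant '[{"fingers":0.04,"delta_pos":[-0.0003,0.0005,-0.0003],"dr":[0,5,0]},{"fingers":0.04,"delta_pos":[-0.0003,0.0005,-0.0003],"dr":[0,5,0]}]' | grep -E "kk";python3 -c "
from h import *
goto([459.4,-4.2,92.3],-17.4);print(r.read_state()['ft_torque'].round(2))"; done
python3 - <<'E'
from h import *
c,P,T=wcap(98,(459.4,-4.2),"w6",rad=29,zt=12); Q=T
A=np.c_[Q[:,:2]-Q[:,:2].mean(0),np.ones(len(Q))]; print(np.linalg.lstsq(A,Q[:,2],rcond=None)[0],np.median(Q[:,2]))
E
```

```text
delta_pos m [-0.0006 -0.0169 -0.0024] dr [ -0.5  -81.88   1.1 ] | at [462.   -5.4  75.4] t 15.0 w 58.8 F [-1.  -2.7  3.5] j6 1.65
[-0.28  0.1   0.28]
delta_pos m [-0.0007 -0.0171 -0.0035] dr [-1.33 87.61 -0.66] | at [462.7  -6.3  75.3] t 15.2 w 58.6 F [-1.9 -4.8  6.2] j6 1.83
[-0.15  0.14  1.05]
n 13572 z med 98.8 rect (array([459.6399231 ,  -4.07738113]), 57.80433654785156, 57.35397720336914, 24.818052291870117) circ ((459.40142822265625, -4.196322917938232), 28.99505615234375)
[-9.58007540e-05 -1.84745751e-02  9.88468419e+01] 98.79728096167406
```

View pics/w6.png

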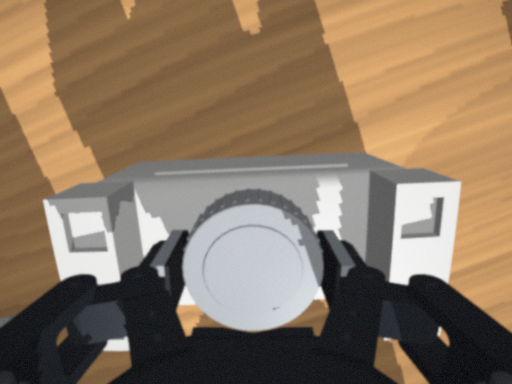

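```bash
python3 -m pendant '[{"fingers":0.068,"delta_pos":[0,0,0],"dr":[0,0,0]},{"fingers":0.068,"delta_pos":[0,0,0],"dr":[0,0,0]},{"fingers":0.068,"delta_pos":[0,0,0],"dr":[0,0,0]},{"fingers":0.068,"delta_pos":[0,-0.01,0],"dr":[0,0,0]},{"fingers":0.068,"delta_pos":[0,-0.02,0],"dr":[0,0,0]},{"fingers":0.07,"delta_pos":[0,-0.03,0],"dr":[0,0,0]},{"fingers":0.07,"delta_pos":[0,-0.04,0],"dr":[0,0,0]},{"fingers":0.085,"delta_pos":[0,0,0],"dr":[0,0,0]},{"fingers":0.085,"delta_pos":[0,0,0],"dr":[0,0,0]}]'
python3 - <<'E'
from h import *
goto([459.4,-4.2,92.3],-17.4)
c,P,T=wcap(98,(459.4,-4.2),"w7",rad=27,zt=12); Q=T
A=np.c_[Q[:,:2]-Q[:,:2].mean(0),np.ones(len(Q))]; print(np.linalg.lstsq(A,Q[:,2],rcond=None)[0])
z=P[...,2]; D=np.hypot(P[...,0]-459.4,P[...,1]+4.2)
print("deck",np.median(z[(abs(z-70)<4)&(D<55)&(D>34)]),"shoulder",np.median(z[(abs(z-100)<4)&(D<90)&(D>58)]))
E
```

```text
clock: 16.15
ee_pos: [460.4, -3.9, 180.5]
tcp_rot: [-0.406, 0.401, -0.574, 0.588]
ft_force: [1.4, 1.0, -0.3]
gripper_width: 84.7
delta_pos m [ 0.0001  0.0882 -0.0026] dr [-1.19 86.92 -0.64] | at [460.4  -3.9 180.5] t 16.15 w 84.7 F [ 1.4  1.  -0.3] j6 1.84
n 4141 z med 98.7 rect (array([459.2817688 ,  -4.32348251]), 53.650936126708984, 53.503509521484375, 24.708171844482422) circ ((459.3995361328125, -4.20135498046875), 26.994903564453125)
[ 1.78468208e-03 -1.77378251e-03  9.86870728e+01]
deck 70.0825790409924 shoulder 100.18096117892142
```

View pics/w7.png

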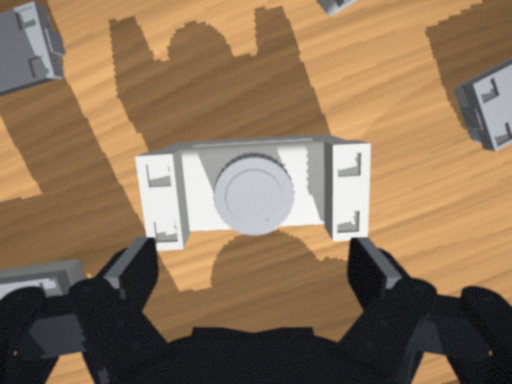

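```bash
python3 - <<'E'
from h import *
c=capture("wrist");P=cloud(c);z=P[...,2]; D=np.hypot(P[...,0]-459.4,P[...,1]+4.2)
T=P[(abs(z-100)<2.5)&(D<97)&(D>50)]; print("tub",rect(T))
E
python3 -m pendant '[{"fingers":0.085,"delta_pos":[0,-0.01,0],"dr":[0,-8.5,0]},{"fingers":0.085,"delta_pos":[0,-0.01,0],"dr":[0,-8.5,0]},{"fingers":0.085,"delta_pos":[0,0,0],"dr":[0,-8.5,0]},{"fingers":0.085,"delta_pos":[0,0,0],"dr":[0,-8.5,0]},{"fingers":0.085,"delta_pos":[0,0,0],"dr":[0,-8.5,0]},{"fingers":0.085,"delta_pos":[0,0,0],"dr":[0,-8.5,0]},{"fingers":0.085,"delta_pos":[0,0,0],"dr":[0,-8.5,0]},{"fingers":0.085,"delta_pos":[0,0,0],"dr":[0,-8.5,0]},{"fingers":0.085,"delta_pos":[0,0,0],"dr":[0,-8.5,0]},{"fingers":0.085,"delta_pos":[0,0,0],"dr":[0,-8.5,0]}]' | grep pos
python3 -m pendant '[{"fingers":0.085,"delta_pos":[0,0,0],"dr":[0,-8.5,0]},{"fingers":0.085,"delta_pos":[0,0,0],"dr":[0,-8.5,0]},{"fingers":0.085,"delta_pos":[0,0,0],"dr":[0,-8.5,0]},{"fingers":0.085,"delta_pos":[0,0,0],"dr":[0,-4,0]},{"fingers":0.085,"delta_pos":[0,0,0],"dr":[0,0,0]}]' | grep pos
python3 - <<'E'
from h import *
goto([617,-187,190],11.2)
E
```

```text
tub (array([459.02926636,  -4.16157532]), 166.24473571777344, 72.49166107177734, -17.288619995117188)
ee_pos: [449.9, -2.6, 187.0]
ee_pos: [444.4, -2.1, 179.8]
delta_pos m [ 0.1528 -0.0138 -0.2014] dr [ 0.18 -5.45 -1.71] | at [444.4  -2.1 179.8] t 17.75 w 85.3 F [ 0.1  0.8 -0.3] j6 -0.19
```

```bash
python3 -m pendant '[{"fingers":0.085,"delta_pos":[0.025,-0.003,-0.033],"dr":[0,-5.4,-1.7]},{"fingers":0.085,"delta_pos":[0.026,-0.003,-0.031],"dr":[0,0,0]},{"fingers":0.085,"delta_pos":[0.026,-0.003,-0.031],"dr":[0,0,0]},{"fingers":0.085,"delta_pos":[0.026,-0.003,-0.031],"dr":[0,0,0]},{"fingers":0.085,"delta_pos":[0.026,-0.003,-0.031],"dr":[0,0,0]},{"fingers":0.085,"delta_pos":[0.02,0,-0.02],"dr":[0,0,0]},{"fingers":0.085,"delta_pos":[0.005,0,-0.005],"dr":[0,0,0]},{"fingers":0.085,"delta_pos":[0,0,0],"dr":[0,0,0]},{"fingers":0.085,"delta_pos":[0,0,0],"dr":[0,0,0]}]' | grep pos
cat >> h.py <<'E'
def wbox(H,guess,name=None):
    c=capture("wrist"); P=cloud(c); z=P[...,2]
    m=((abs(z-H)<3.5)&(c["range_z"]>0)&(np.hypot(P[...,0]-guess[0],P[...,1]-guess[1])<100)).astype(np.uint8)
    k,l,st,ce=cv2.connectedComponentsWithStats(m); i=1+np.argmax(st[1:,4]); T=P[l==i]
    print("n",len(T),"z %.1f"%np.median(T[:,2]),"rect",rect(T))
    if name: cv2.imwrite(f"pics/{name}.png",c["image"][:,:,::-1])
    return rect(T)
E
python3 - <<'E'
from h import *
b=wbox(70,(617,-188),"w8")
goto([*b[0],42],b[3])
E
```

```text
ee_pos: [625.8, -156.7, 181.5]
n 12731 z 70.3 rect (array([ 617.71600342, -188.44946289]), 160.18939208984375, 66.5422592163086, 11.227015495300293)
delta_pos m [-0.0106  0.1395 -0.0312] dr [-0.46 -0.69 -1.14] | at [ 625.4 -156.4  181.5] t 18.7 w 84.8 F [ 0.2  0.1 -0.2] j6 -0.49
```

View pics/w8.png

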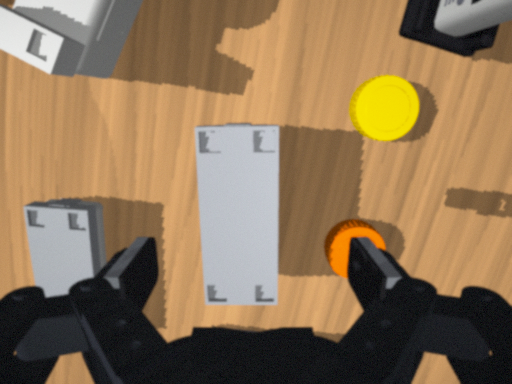

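```bash
python3 -m pendant '[{"fingers":0.085,"delta_pos":[-0.005,0,-0.016],"dr":[-0.4,-0.7,-1.1]},{"fingers":0.085,"delta_pos":[-0.005,0.01,-0.015],"dr":[0,0,0]},{"fingers":0.085,"delta_pos":[0,0.03,0],"dr":[0,0,0]},{"fingers":0.085,"delta_pos":[0,0.03,0],"dr":[0,0,0]},{"fingers":0.085,"delta_pos":[0,0.015,0],"dr":[0,0,0]},{"fingers":0.085,"delta_pos":[0,0,0],"dr":[0,0,0]},{"fingers":0.085,"delta_pos":[0,0,0],"dr":[0,0,0]},{"fingers":0.085,"delta_pos":[0,0,0],"dr":[0,0,0]},{"fingers":0.085,"delta_pos":[0,0,0],"dr":[0,0,0]}]' | grep pos
python3 - <<'E'
from h import *
b=wbox(70,(617,-188))
goto([617.7,-188.4,38],11.2)
E
```

```text
ee_pos: [614.6, -185.4, 95.6]
n 26688 z 70.3 rect (array([ 616.50268555, -181.75866699]), 147.19110107421875, 66.67749786376953, 11.232877731323242)
delta_pos m [ 0.0024  0.0578 -0.0036] dr [-0.16  0.07 -0.12] | at [ 614.8 -185.5   95.8] t 19.65 w 85.4 F [0.  0.  0.1] j6 -0.56
```

```bash
python3 -m pendant '[{"fingers":0.085,"delta_pos":[0.0024,0.01,-0.0036],"dr":[0,0,0]},{"fingers":0.085,"delta_pos":[0,0.012,0],"dr":[0,0,0]},{"fingers":0.085,"delta_pos":[0,0.012,0],"dr":[0,0,0]},{"fingers":0.085,"delta_pos":[0,0.01,0],"dr":[0,0,0]},{"fingers":0.085,"delta_pos":[0,0.006,0],"dr":[0,0,0]},{"fingers":0.085,"delta_pos":[0,0.004,0],"dr":[0,0,0]},{"fingers":0.085,"delta_pos":[0,0,0],"dr":[0,0,0]},{"fingers":0.085,"delta_pos":[0,0,0],"dr":[0,0,0]}]' | grep -E "pos|force"
python3 - <<'E'
from h import *
goto([617.7,-188.4,38],11.2)
E
```

```text
ee_pos: [618.5, -188.8, 37.1]
ft_force: [-0.4, 0.2, 0.7]
delta_pos m [-0.0007 -0.0009  0.0005] dr [-0.14  0.07 -0.09] | at [ 618.5 -188.8   37.1] t 20.45 w 84.9 F [-0.4  0.2  0.7] j6 -0.56
```

```bash
python3 -m pendant '[{"fingers":0.04,"delta_pos":[0,0,0],"dr":[0,0,0]},{"fingers":0.04,"delta_pos":[0,0,0],"dr":[0,0,0]},{"fingers":0.04,"delta_pos":[0,0,0],"dr":[0,0,0]},{"fingers":0.04,"delta_pos":[0,0,0],"dr":[0,0,0]},{"fingers":0.04,"delta_pos":[0,-0.01,0],"dr":[0,0,0]},{"fingers":0.04,"delta_pos":[0,-0.015,0],"dr":[0,0,0]},{"fingers":0.04,"delta_pos":[0,0,0],"dr":[0,0,0]}]' 
python3 - <<'E'
from h import *
goto([617.7,-188.4,38],11.2)
c=capture("wrist"); cv2.imwrite("pics/w9.png",c["image"][:,:,::-1])
E
```

```text
clock: 21.15
ee_pos: [618.1, -188.6, 63.8]
tcp_rot: [0.705, -0.703, -0.069, 0.07]
ft_force: [0.7, -0.7, -2.8]
gripper_width: 65.0
delta_pos m [-0.0002  0.0258  0.0002] dr [-0.17  0.08 -0.13] | at [ 618.1 -188.6   63.8] t 21.15 w 65.0 F [ 0.7 -0.7 -2.8] j6 -0.56
```

View pics/w9.png

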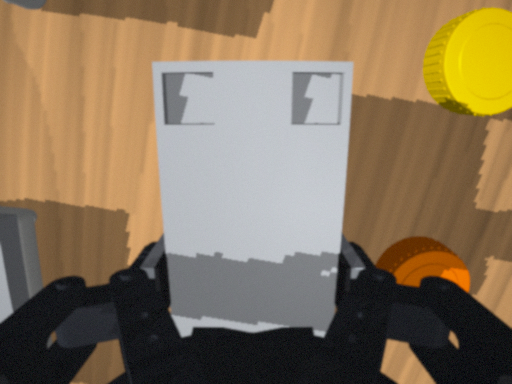

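```bash
python3 -m pendant '[{"fingers":0.04,"delta_pos":[0,-0.03,0],"dr":[0,0,0]},{"fingers":0.04,"delta_pos":[0,-0.03,0],"dr":[0,0,0]},{"fingers":0.04,"delta_pos":[0,-0.03,0],"dr":[0,0,0]},{"fingers":0.04,"delta_pos":[0,-0.02,0],"dr":[0,0,0]},{"fingers":0.04,"delta_pos":[-0.010,0,0.018],"dr":[0,0,0]},{"fingers":0.04,"delta_pos":[-0.016,0,0.028],"dr":[0,0,0]},{"fingers":0.04,"delta_pos":[-0.016,0,0.028],"dr":[0,0,0]},{"fingers":0.04,"delta_pos":[-0.016,0,0.028],"dr":[0,0,0]},{"fingers":0.04,"delta_pos":[-0.016,0,0.028],"dr":[0,0,0]}]' 
python3 - <<'E'
from h import *
goto([459.2,-4.2,165],-17.35)
E
```

```text
clock: 22.1
ee_pos: [517.9, -75.3, 173.5]
tcp_rot: [0.705, -0.702, -0.066, 0.07]
ft_force: [0.3, 0.8, -2.5]
gripper_width: 65.0
delta_pos m [-0.044   0.0091  0.0809] dr [-0.18 28.35 -0.4 ] | at [517.9 -75.3 173.5] t 22.1 w 65.0 F [ 0.3  0.8 -2.5] j6 -0.42
```

```bash
python3 -m pendant '[{"fingers":0.04,"delta_pos":[-0.014,0,0.025],"dr":[0,0,0]},{"fingers":0.04,"delta_pos":[-0.014,0,0.025],"dr":[0,0,0]},{"fingers":0.04,"delta_pos":[-0.008,0,0.012],"dr":[0,0,0]},{"fingers":0.04,"delta_pos":[0,0,0],"dr":[0,7,0]},{"fingers":0.04,"delta_pos":[0,0,0],"dr":[0,7,0]},{"fingers":0.04,"delta_pos":[0,0,0],"dr":[0,7,0]},{"fingers":0.04,"delta_pos":[0,0,0],"dr":[0,5,0]},{"fingers":0.04,"delta_pos":[0,0,0],"dr":[0,0,0]},{"fingers":0.04,"delta_pos":[0,0,0],"dr":[0,0,0]}]' |grep -E "pos|force"
python3 - <<'E'
from h import *
goto([459.2,-4.2,160],-17.35)
s,M=tool(); c=capture("wrist");P=cloud(c); L=(P-s["ee_pos"])@M
m=(abs(L[...,1]+32.7)<4)&(c["range_z"]>0); T=L[m]; print(len(T),np.median(T[:,1]))
q=T[(T[:,2]>20)&(T[:,2]<75)]; print("box x edges",np.percentile(q[:,0],[1,99]),"far z edge",np.percentile(T[abs(T[:,0])<30][:,2],99.8))
for zz in(25,45,70):
    w=T[abs(T[:,2]-zz)<3][:,0]; print(zz,np.percentile(w,[1,99]))
cv2.imwrite("pics/w10.png",c["image"][:,:,::-1])
E
```

```text
ee_pos: [462.7, -16.8, 172.1]
ft_force: [0.5, 0.0, -3.0]
delta_pos m [-0.0067  0.0121  0.0112] dr [ 0.01  1.71 -0.68] | at [462.7 -16.8 172.1] t 23.0 w 65.2 F [ 0.5  0.  -3. ] j6 0.14
44881 -32.50902301879136
box x edges [-32.95723958  31.83563256] far z edge 80.85196201887224
25 [-32.79826753  31.76833008]
45 [-32.7280529   31.77455234]
70 [-33.24726215  31.95402007]
```

View pics/w10.png

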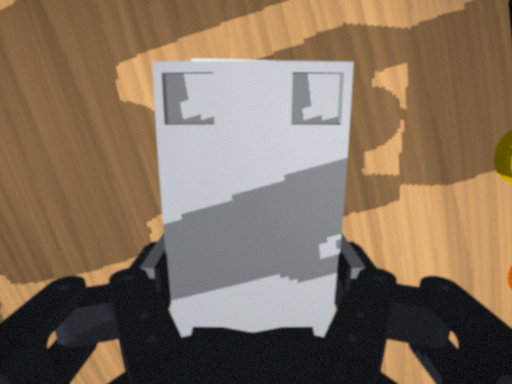

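```bash
python3 -m pendant '[{"fingers":0.04,"delta_pos":[-0.0033,0.004,0.0052],"dr":[0,1.7,-0.7]},{"fingers":0.04,"delta_pos":[-0.0033,0.004,0.0052],"dr":[0,0,0]},{"fingers":0.04,"delta_pos":[0,0.004,0],"dr":[0,0,0]},{"fingers":0.04,"delta_pos":[0,0,0],"dr":[0,0,0]},{"fingers":0.04,"delta_pos":[0,0,0],"dr":[0,0,0]}]' |grep -E "pos|force"
python3 - <<'E'
from h import *
goto([459.3,-5.0,140],-17.35)
E
```

```text
ee_pos: [460.1, -5.3, 159.3]
ft_force: [-0.0, -0.5, -2.6]
delta_pos m [-0.0009  0.0193  0.    ] dr [0.04 0.29 0.06] | at [460.1  -5.3 159.3] t 23.55 w 65.1 F [-0.  -0.5 -2.6] j6 0.2
```

```bash
python3 -m pendant '[{"fingers":0.04,"delta_pos":[-0.001,0.006,0],"dr":[0,0.3,0]},{"fingers":0.04,"delta_pos":[0,0.006,0],"dr":[0,0,0]},{"fingers":0.04,"delta_pos":[0,0.003,0],"dr":[0,0,0]},{"fingers":0.04,"delta_pos":[0,0,0],"dr":[0,0,0]},{"fingers":0.04,"delta_pos":[0,0,0],"dr":[0,0,0]}]' |grep -E "pos|force"
python3 - <<'E'
from h import *
goto([459.3,-5.0,132.5],-17.35)
E
```

```text
ee_pos: [459.5, -5.5, 142.9]
ft_force: [1.3, 0.1, -1.8]
delta_pos m [-0.0004  0.0104  0.0004] dr [ 0.06 -0.01  0.06] | at [459.5  -5.5 142.9] t 24.05 w 65.4 F [ 1.3  0.1 -1.8] j6 0.2
```

```bash
for i in 1 2 3; do python3 -m pendant '[{"fingers":0.04,"delta_pos":[0,0.002,0.0001],"dr":[0,0,0]},{"fingers":0.04,"delta_pos":[0,0.0015,0],"dr":[0,0,0]},{"fingers":0.04,"delta_pos":[0,0,0],"dr":[0,0,0]}]' |grep -E "pos|force"; done
```

```text
ee_pos: [459.9, -5.4, 139.3]
ft_force: [-0.7, -0.0, -2.5]
ee_pos: [460.1, -5.4, 135.7]
ft_force: [-1.1, 0.1, -3.1]
ee_pos: [460.3, -5.3, 132.9]
ft_force: [0.4, 0.1, -2.3]
```

```bash
for i in 1 2; do python3 -m pendant '[{"fingers":0.04,"delta_pos":[0,0.001,0],"dr":[0,0,0]},{"fingers":0.04,"delta_pos":[0,0,0],"dr":[0,0,0]}]' |grep -E "pos|force"; done
```

```text
ee_pos: [460.5, -5.2, 132.9]
ft_force: [-0.2, 0.8, -3.2]
ee_pos: [460.8, -5.3, 132.8]
ft_force: [-0.7, -0.5, -1.8]
```

```bash
python3 -m pendant '[{"fingers":0.085,"delta_pos":[0,0,0],"dr":[0,0,0]},{"fingers":0.085,"delta_pos":[0,0,0],"dr":[0,0,0]},{"fingers":0.085,"delta_pos":[0,0,0],"dr":[0,0,0]},{"fingers":0.085,"delta_pos":[0,-0.015,0],"dr":[0,0,0]},{"fingers":0.085,"delta_pos":[0,-0.03,0],"dr":[0,0,0]},{"fingers":0.085,"delta_pos":[0,-0.04,0],"dr":[0,0,0]},{"fingers":0.085,"delta_pos":[0,-0.03,0],"dr":[0,0,0]},{"fingers":0.085,"delta_pos":[0,0,0],"dr":[0,0,0]},{"fingers":0.085,"delta_pos":[0,0,0],"dr":[0,0,0]}]' |grep -E "pos|force|width"
cat >> h.py <<'E'
def level(H,guess,name=None,view="wrist"):
    c=capture(view); P=cloud(c); z=P[...,2]
    m=((abs(z-H)<5)&(c["range_z"]>0)&(np.hypot(P[...,0]-guess[0],P[...,1]-guess[1])<95)).astype(np.uint8)
    k,l,st,ce=cv2.connectedComponentsWithStats(m); i=1+np.argmax(st[1:,4]); T=P[l==i]
    A=np.c_[T[:,:2]-T[:,:2].mean(0),np.ones(len(T))]; s=np.linalg.lstsq(A,T[:,2],rcond=None)[0]
    print(view,"n",len(T),"z med %.1f"%np.median(T[:,2]),"slope",s[:2].round(4),"rect",rect(T))
    if name: cv2.imwrite(f"pics/{name}.png",c["image"][:,:,::-1])
E
python3 - <<'E'
from h import *
level(165,(459.2,-4.2),"w11"); level(165,(459.2,-4.2),"t11","top");level(165,(459.2,-4.2),"s11","side")
goto([459.3,-5.0,132.5],-17.35)
E
```

```text
ee_pos: [460.8, -5.3, 250.2]
ft_force: [0.2, -0.9, -0.1]
gripper_width: 85.0
wrist n 18089 z med 165.2 slope [-0.0005 -0.0008] rect (array([460.26547241,  -4.75958252]), 160.11627197265625, 66.80307006835938, -17.217300415039062)
top n 144 z med 165.4 slope [0.0174 0.0471] rect (array([423.52581787, -48.16195679]), 60.19022750854492, 21.350236892700195, -17.533767700195312)
side n 850 z med 164.9 slope [-0.0015  0.0033] rect (array([461.19900513,  -6.85386658]), 165.17996215820312, 68.61286926269531, -17.837173461914062)
delta_pos m [-7.000e-04  1.165e-01  1.000e-04] dr [ 0.07 -0.01  0.03] | at [459.9  -5.2 249. ] t 26.4 w 84.7 F [-0.8 -0.1  0. ] j6 0.2
```

View pics/w11.png

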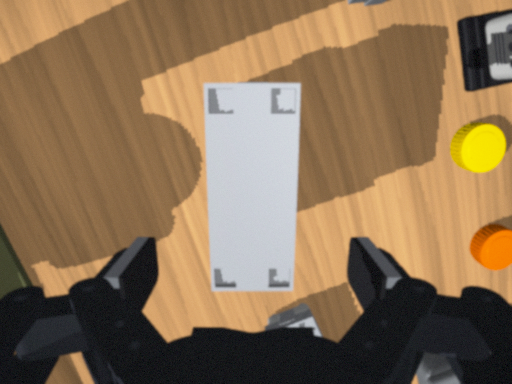

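View pics/s11.png

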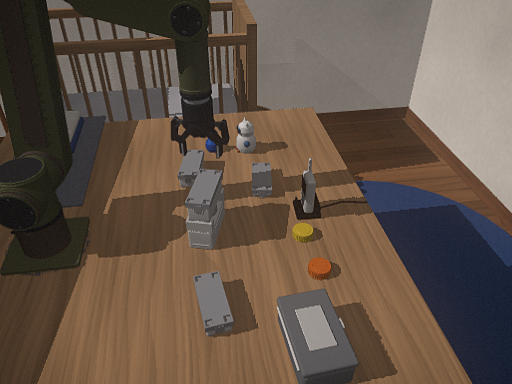

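The tall box is seated and level: top at z 165.2 mm, within about 1 mm of the tub's centre. Next is the medium box.

```bash
python3 -m pendant '[{"fingers":0.085,"delta_pos":[-0.0173,0,0.0383],"dr":[0,0,0]},{"fingers":0.085,"delta_pos":[-0.0173,0,0.0383],"dr":[0,0,0]},{"fingers":0.085,"delta_pos":[-0.0173,0.01,0.0383],"dr":[0,0,0]},{"fingers":0.085,"delta_pos":[-0.0173,0.01,0.0383],"dr":[0,0,0]},{"fingers":0.085,"delta_pos":[-0.0173,0.01,0.0383],"dr":[0,0,0]},{"fingers":0.085,"delta_pos":[-0.0173,0.01,0.0383],"dr":[0,-6,0]},{"fingers":0.085,"delta_pos":[0,0,0],"dr":[0,0,0]},{"fingers":0.085,"delta_pos":[0,0,0],"dr":[0,0,0]},{"fingers":0.085,"delta_pos":[0,0,0],"dr":[0,0,0]}]' |grep -E "pos|force|width"
python3 - <<'E'
from h import *
b=wbox(58,(425,287),"w12")
goto([*b[0],80],b[3])
E
```

```text
ee_pos: [423.8, 250.1, 194.4]
ft_force: [-0.1, -0.3, 1.0]
gripper_width: 84.9
n 12847 z 58.3 rect (array([424.71343994, 288.64361572]), 160.5347900390625, 66.75798034667969, -10.741004943847656)
delta_pos m [-0.005   0.1141  0.0399] dr [ 0.79 -0.79 -0.99] | at [423.9 249.7 194.5] t 27.35 w 85.3 F [-0.9  0.1  1. ] j6 0.65
```

View pics/w12.png

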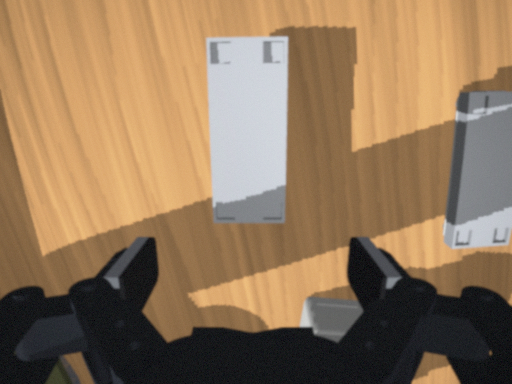

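```bash
python3 -m pendant '[{"fingers":0.085,"delta_pos":[-0.0025,0,0.020],"dr":[0.8,-0.8,-1]},{"fingers":0.085,"delta_pos":[-0.0025,0.01,0.019],"dr":[0,0,0]},{"fingers":0.085,"delta_pos":[0,0.03,0],"dr":[0,0,0]},{"fingers":0.085,"delta_pos":[0,0.03,0],"dr":[0,0,0]},{"fingers":0.085,"delta_pos":[0,0.025,0],"dr":[0,0,0]},{"fingers":0.085,"delta_pos":[0,0,0],"dr":[0,0,0]},{"fingers":0.085,"delta_pos":[0,0,0],"dr":[0,0,0]},{"fingers":0.085,"delta_pos":[0,0,0],"dr":[0,0,0]}]' | grep pos
python3 - <<'E'
from h import *
goto([424.7,288.6,25],-10.75)
E
```

```text
ee_pos: [433.7, 281.5, 101.1]
delta_pos m [-0.0109  0.076   0.0047] dr [-0.24 -1.04  0.49] | at [433.7 281.5 101.1] t 28.15 w 84.9 F [-0.3 -0.   0.4] j6 0.7
```

```bash
python3 -m pendant '[{"fingers":0.085,"delta_pos":[-0.005,0,0.0023],"dr":[-0.2,-1,0.5]},{"fingers":0.085,"delta_pos":[-0.005,0.01,0.0023],"dr":[0,0,0]},{"fingers":0.085,"delta_pos":[0,0.01,0],"dr":[0,0,0]},{"fingers":0.085,"delta_pos":[0,0.01,0],"dr":[0,0,0]},{"fingers":0.085,"delta_pos":[0,0,0],"dr":[0,0,0]},{"fingers":0.085,"delta_pos":[0,0,0],"dr":[0,0,0]}]' | grep pos
python3 - <<'E'
from h import *
goto([424.7,288.6,25],-10.75)
E
```

```text
ee_pos: [426.4, 289.8, 72.1]
delta_pos m [-0.0016  0.0471 -0.0017] dr [-0.29  0.03  0.26] | at [426.4 289.8  72.1] t 28.75 w 84.9 F [ 0.2 -0.1 -0.5] j6 0.7
```

```bash
python3 -m pendant '[{"fingers":0.085,"delta_pos":[-0.0016,0.008,-0.0017],"dr":[-0.3,0,0.3]},{"fingers":0.085,"delta_pos":[0,0.01,0],"dr":[0,0,0]},{"fingers":0.085,"delta_pos":[0,0.01,0],"dr":[0,0,0]},{"fingers":0.085,"delta_pos":[0,0.008,0],"dr":[0,0,0]},{"fingers":0.085,"delta_pos":[0,0.006,0],"dr":[0,0,0]},{"fingers":0.085,"delta_pos":[0,0,0],"dr":[0,0,0]},{"fingers":0.085,"delta_pos":[0,0,0],"dr":[0,0,0]}]' | grep pos
python3 - <<'E'
from h import *
goto([424.7,288.6,25],-10.75)
E
```

```text
ee_pos: [424.1, 288.1, 25.5]
delta_pos m [0.0005 0.0005 0.0006] dr [ 0.1   0.02 -0.14] | at [424.1 288.1  25.5] t 29.45 w 84.8 F [-0.7  0.   0.1] j6 0.7
```

```bash
python3 -m pendant '[{"fingers":0.04,"delta_pos":[0,0,0],"dr":[0,0,0]},{"fingers":0.04,"delta_pos":[0,0,0],"dr":[0,0,0]},{"fingers":0.04,"delta_pos":[0,0,0],"dr":[0,0,0]},{"fingers":0.04,"delta_pos":[0,0,0],"dr":[0,0,0]},{"fingers":0.04,"delta_pos":[0,-0.01,0],"dr":[0,0,0]},{"fingers":0.04,"delta_pos":[0,-0.02,0],"dr":[0,0,0]},{"fingers":0.04,"delta_pos":[0,-0.03,0],"dr":[0,0,0]},{"fingers":0.04,"delta_pos":[0,0,0],"dr":[0,0,0]}]' 
python3 - <<'E'
from h import *
goto([460,-4.8,240],-17.3)
c=capture("wrist"); cv2.imwrite("pics/w13.png",c["image"][:,:,::-1])
E
```

```text
clock: 30.25
ee_pos: [423.8, 287.8, 88.8]
tcp_rot: [-0.703, 0.705, -0.067, 0.065]
ft_force: [2.0, 0.5, -2.2]
gripper_width: 65.1
delta_pos m [ 0.0895 -0.1508 -0.2812] dr [ 0.16  6.57 -0.19] | at [423.8 287.8  88.8] t 30.25 w 65.1 F [ 2.   0.5 -2.2] j6 0.7
```

View pics/w13.png

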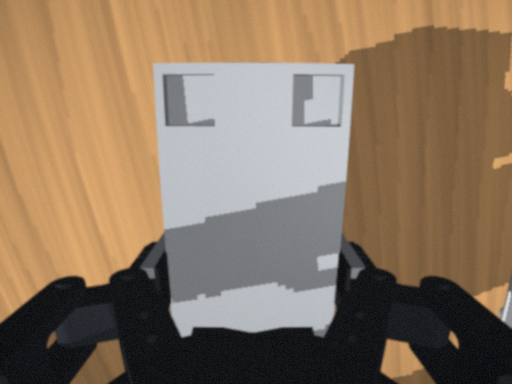

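```bash
python3 -m pendant '[{"fingers":0.04,"delta_pos":[0,-0.04,0],"dr":[0,0,0]},{"fingers":0.04,"delta_pos":[0,-0.04,0],"dr":[0,0,0]},{"fingers":0.04,"delta_pos":[0,-0.04,0],"dr":[0,0,0]},{"fingers":0.04,"delta_pos":[0.005,-0.02,-0.015],"dr":[0,0,0]},{"fingers":0.04,"delta_pos":[0.011,0,-0.034],"dr":[0,6,0]},{"fingers":0.04,"delta_pos":[0.011,0,-0.034],"dr":[0,0,0]},{"fingers":0.04,"delta_pos":[0.011,0,-0.034],"dr":[0,0,0]},{"fingers":0.04,"delta_pos":[0.011,0,-0.034],"dr":[0,0,0]}]' |grep -E "pos|force|width"
python3 - <<'E'
from h import *
goto([460,-4.8,225],-17.3)
E
```

```text
ee_pos: [428.3, 126.7, 226.4]
ft_force: [0.7, 0.1, -2.2]
gripper_width: 65.1
delta_pos m [ 0.0678  0.0019 -0.117 ] dr [ 0.73  0.79 -0.82] | at [428.3 126.7 226.4] t 31.1 w 65.1 F [ 0.7  0.1 -2.2] j6 0.49
```

```bash
python3 -m pendant '[{"fingers":0.04,"delta_pos":[0.02,0,-0.034],"dr":[0.7,0.7,-0.8]},{"fingers":0.04,"delta_pos":[0.02,0,-0.034],"dr":[0,0,0]},{"fingers":0.04,"delta_pos":[0.018,0,-0.03],"dr":[0,0,0]},{"fingers":0.04,"delta_pos":[0.007,0,-0.013],"dr":[0,0,0]},{"fingers":0.04,"delta_pos":[0,0,0],"dr":[0,0,0]},{"fingers":0.04,"delta_pos":[0,0,0],"dr":[0,0,0]},{"fingers":0.04,"delta_pos":[0,0,0],"dr":[0,0,0]}]' |grep -E "pos|force|width"
cat >> h.py <<'E'
def inhand(top):
    s,M=tool(); c=capture("wrist");P=cloud(c); L=(P-s["ee_pos"])@M
    m=(abs(L[...,1]+top)<4)&(c["range_z"]>0); T=L[m]
    print("in hand: top",np.median(T[:,1]).round(1),[np.percentile(T[abs(T[:,2]-z)<3][:,0],[1,99]).round(1) for z in(25,70)],"far",np.percentile(T[abs(T[:,0])<30][:,2],99.8).round(1))
E
python3 - <<'E'
from h import *
inhand(32.6)
goto([460,-5,185.4],-17.25)
E
```

```text
ee_pos: [451.7, -6.9, 219.3]
ft_force: [0.8, 0.3, -2.7]
gripper_width: 65.0
in hand: top -32.3 [array([-32.8,  31.7]), array([-33.2,  32.2])] far 80.1
delta_pos m [0.008  0.0338 0.0043] dr [ 0.26 -0.27 -0.78] | at [451.6  -6.7 219.3] t 31.85 w 65.2 F [-0.4 -0.1 -2.7] j6 0.2
```

```bash
python3 -m pendant '[{"fingers":0.04,"delta_pos":[0.004,0.003,0.0022],"dr":[0.2,-0.3,-0.8]},{"fingers":0.04,"delta_pos":[0.004,0.005,0.0022],"dr":[0,0,0]},{"fingers":0.04,"delta_pos":[0,0.005,0],"dr":[0,0,0]},{"fingers":0.04,"delta_pos":[0,0.003,0],"dr":[0,0,0]},{"fingers":0.04,"delta_pos":[0,0,0],"dr":[0,0,0]},{"fingers":0.04,"delta_pos":[0,0,0],"dr":[0,0,0]}]' |grep -E "pos|force"
python3 - <<'E'
from h import *
goto([460.2,-4.9,185.4],-17.25)
E
```

```text
ee_pos: [460.5, -1.4, 201.3]
ft_force: [-0.4, 0.4, -1.8]
delta_pos m [ 0.0007  0.0159 -0.0034] dr [0.02 0.37 0.02] | at [460.5  -1.4 201.3] t 32.45 w 64.5 F [-0.4  0.4 -1.8] j6 0.2
```

```bash
python3 -m pendant '[{"fingers":0.04,"delta_pos":[0.0004,0.003,-0.0018],"dr":[0,0.4,0]},{"fingers":0.04,"delta_pos":[0.0004,0.003,-0.0016],"dr":[0,0,0]},{"fingers":0.04,"delta_pos":[0,0.001,0],"dr":[0,0,0]},{"fingers":0.04,"delta_pos":[0,0,0],"dr":[0,0,0]},{"fingers":0.04,"delta_pos":[0,0,0],"dr":[0,0,0]}]' |grep -E "pos|force"
python3 - <<'E'
from h import *
goto([460.2,-4.9,185.4],-17.25)
E
```

```text
ee_pos: [460.4, -5.6, 193.9]
ft_force: [-0.6, -0.2, -2.7]
delta_pos m [-0.0004  0.0085  0.0006] dr [ 0.02 -0.11  0.05] | at [460.4  -5.6 193.9] t 32.95 w 65.0 F [-0.6 -0.2 -2.7] j6 0.2
```

```bash
for i in 1 2 3; do python3 -m pendant '[{"fingers":0.04,"delta_pos":[-0.0001,0.0015,0.0002],"dr":[0,0,0]},{"fingers":0.04,"delta_pos":[0,0.0012,0],"dr":[0,0,0]},{"fingers":0.04,"delta_pos":[0,0,0],"dr":[0,0,0]}]' |grep -E "pos|force"; done
```

```text
ee_pos: [460.5, -5.4, 191.2]
ft_force: [-0.6, -0.5, -2.0]
ee_pos: [460.5, -5.1, 188.3]
ft_force: [-0.9, 0.5, -2.4]
ee_pos: [460.7, -4.8, 186.2]
ft_force: [-0.3, -0.2, -1.1]
```

```bash
python3 -m pendant '[{"fingers":0.04,"delta_pos":[0,0.001,0],"dr":[0,0,0]},{"fingers":0.085,"delta_pos":[0,0,0],"dr":[0,0,0]},{"fingers":0.085,"delta_pos":[0,0,0],"dr":[0,0,0]},{"fingers":0.085,"delta_pos":[0,0,0],"dr":[0,0,0]},{"fingers":0.085,"delta_pos":[0,-0.015,0],"dr":[0,0,0]},{"fingers":0.085,"delta_pos":[0,-0.03,0],"dr":[0,0,0]},{"fingers":0.085,"delta_pos":[0,-0.04,0],"dr":[0,0,0]},{"fingers":0.085,"delta_pos":[0,-0.03,0],"dr":[0,0,0]},{"fingers":0.085,"delta_pos":[0,0,0],"dr":[0,0,0]},{"fingers":0.085,"delta_pos":[0,0,0],"dr":[0,0,0]}]' |grep -E "pos|force|width"
python3 - <<'E'
from h import *
level(218,(460,-4.8),"w14")
level(218,(460,-4.8),None,"side")
goto([453,-296,220],7.2)
E
```

```text
ee_pos: [460.7, -4.8, 303.9]
ft_force: [-0.1, -0.2, 0.5]
gripper_width: 85.2
wrist n 18035 z med 218.2 slope [ 0.     -0.0015] rect (array([460.32427979,  -4.722229  ]), 161.07730102539062, 66.74488830566406, -17.52625274658203)
side n 873 z med 217.9 slope [-0.0022  0.0048] rect (array([461.73400879,  -6.76365662]), 165.7384490966797, 67.74940490722656, -17.367332458496094)
delta_pos m [ 0.0799  0.0832 -0.2801] dr [ 2.000e-02 -2.456e+01  1.000e-02] | at [460.4  -4.8 303.2] t 34.95 w 85.0 F [ 0.6 -0.1  0.3] j6 0.2
```

View pics/w14.png

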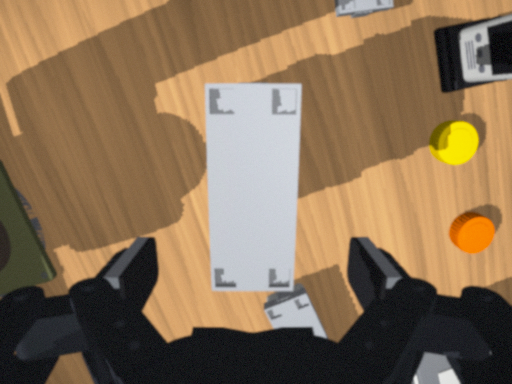

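```bash
python3 -m pendant '[{"fingers":0.085,"delta_pos":[0.012,0,-0.042],"dr":[0,0,0]},{"fingers":0.085,"delta_pos":[0.012,0,-0.042],"dr":[0,0,0]},{"fingers":0.085,"delta_pos":[0.012,0,-0.042],"dr":[0,0,0]},{"fingers":0.085,"delta_pos":[0.012,0.02,-0.04],"dr":[0,0,0]},{"fingers":0.085,"delta_pos":[0.012,0.02,-0.04],"dr":[0,0,0]},{"fingers":0.085,"delta_pos":[0.012,0.02,-0.034],"dr":[0,-8,0]},{"fingers":0.085,"delta_pos":[0,0.02,0],"dr":[0,-8.5,0]},{"fingers":0.085,"delta_pos":[0,0.02,0],"dr":[0,-8,0]},{"fingers":0.085,"delta_pos":[0,0,0],"dr":[0,0,0]},{"fingers":0.085,"delta_pos":[0,0,0],"dr":[0,0,0]}]' |grep -E "pos|force|width"
python3 - <<'E'
from h import *
b=wbox(46,(453,-297),"w15")
goto([*b[0],70],b[3])
E
```

```text
ee_pos: [450.9, -260.3, 184.0]
ft_force: [0.8, 0.3, 0.2]
gripper_width: 84.8
n 10487 z 46.3 rect (array([ 452.72463989, -297.00524902]), 160.01316833496094, 66.47679138183594, 7.256410121917725)
delta_pos m [-0.0011  0.1135 -0.0387] dr [-0.91  0.83 -1.07] | at [ 450.7 -260.   184.1] t 36.0 w 85.1 F [ 0.   0.8 -0.3] j6 -0.74
```

View pics/w15.png

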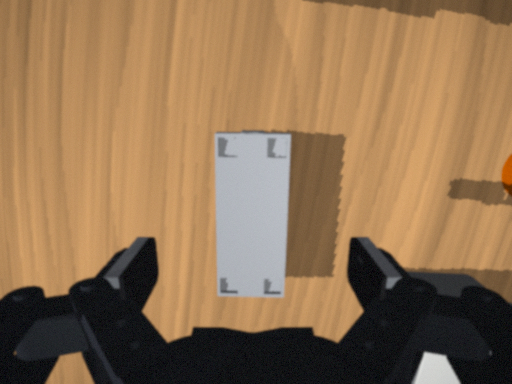

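Low box in full view at (253,214). Grip TCP height will be 13 mm.

```bash
python3 -m pendant '[{"fingers":0.085,"delta_pos":[0,0.01,-0.02],"dr":[-0.9,0.8,-1]},{"fingers":0.085,"delta_pos":[-0.001,0.02,-0.019],"dr":[0,0,0]},{"fingers":0.085,"delta_pos":[0,0.03,0],"dr":[0,0,0]},{"fingers":0.085,"delta_pos":[0,0.025,0],"dr":[0,0,0]},{"fingers":0.085,"delta_pos":[0,0.01,0],"dr":[0,0,0]},{"fingers":0.085,"delta_pos":[0,0,0],"dr":[0,0,0]},{"fingers":0.085,"delta_pos":[0,0,0],"dr":[0,0,0]},{"fingers":0.085,"delta_pos":[0,0,0],"dr":[0,0,0]}]' | grep pos
python3 - <<'E'
from h import *
goto([452.7,-297,13],7.25)
E
```

```text
ee_pos: [462.6, -301.1, 95.9]
delta_pos m [-0.0104  0.0827  0.0063] dr [ 0.73 -0.47  0.75] | at [ 462.6 -301.1   95.9] t 36.8 w 85.2 F [-0.7 -0.5 -0.2] j6 -0.77
```

```bash
python3 -m pendant '[{"fingers":0.085,"delta_pos":[-0.005,0.005,0.003],"dr":[0.7,-0.4,0.7]},{"fingers":0.085,"delta_pos":[-0.005,0.01,0.003],"dr":[0,0,0]},{"fingers":0.085,"delta_pos":[0,0.012,0],"dr":[0,0,0]},{"fingers":0.085,"delta_pos":[0,0.01,0],"dr":[0,0,0]},{"fingers":0.085,"delta_pos":[0,0,0],"dr":[0,0,0]},{"fingers":0.085,"delta_pos":[0,0,0],"dr":[0,0,0]},{"fingers":0.085,"delta_pos":[0,0,0],"dr":[0,0,0]}]' | grep pos
python3 - <<'E'
from h import *
goto([452.7,-297,13],7.25)
E
```

```text
ee_pos: [452.0, -296.6, 57.6]
delta_pos m [ 0.0005  0.0446 -0.0004] dr [ 0.1  -0.05  0.12] | at [ 452.  -296.6   57.6] t 37.5 w 84.7 F [-1.   0.1 -0.7] j6 -0.78
```

```bash
python3 -m pendant '[{"fingers":0.085,"delta_pos":[0.0005,0.008,0],"dr":[0,0,0]},{"fingers":0.085,"delta_pos":[0,0.01,0],"dr":[0,0,0]},{"fingers":0.085,"delta_pos":[0,0.01,0],"dr":[0,0,0]},{"fingers":0.085,"delta_pos":[0,0.008,0],"dr":[0,0,0]},{"fingers":0.085,"delta_pos":[0,0.004,0],"dr":[0,0,0]},{"fingers":0.085,"delta_pos":[0,0,0],"dr":[0,0,0]},{"fingers":0.085,"delta_pos":[0,0,0],"dr":[0,0,0]}]' | grep pos
python3 - <<'E'
from h import *
goto([452.7,-297,13],7.25)
E
```

```text
ee_pos: [453.1, -296.8, 13.8]
delta_pos m [-0.0004  0.0008 -0.0002] dr [ 0.1  -0.04  0.13] | at [ 453.1 -296.8   13.8] t 38.2 w 85.1 F [ 0.  -0.1  0.1] j6 -0.78
```

```bash
python3 -m pendant '[{"fingers":0.04,"delta_pos":[0,0,0],"dr":[0,0,0]},{"fingers":0.04,"delta_pos":[0,0,0],"dr":[0,0,0]},{"fingers":0.04,"delta_pos":[0,0,0],"dr":[0,0,0]},{"fingers":0.04,"delta_pos":[0,0,0],"dr":[0,0,0]},{"fingers":0.04,"delta_pos":[0,-0.01,0],"dr":[0,0,0]},{"fingers":0.04,"delta_pos":[0,-0.03,0],"dr":[0,0,0]},{"fingers":0.04,"delta_pos":[0,-0.04,0],"dr":[0,0,0]},{"fingers":0.04,"delta_pos":[0,-0.04,0],"dr":[0,0,0]},{"fingers":0.04,"delta_pos":[0,-0.04,0],"dr":[0,0,0]},{"fingers":0.04,"delta_pos":[0,-0.04,0],"dr":[0,0,0]}]' 
python3 - <<'E'
from h import *
goto([460.2,-4.8,260],-17.3)
c=capture("wrist"); cv2.imwrite("pics/w16.png",c["image"][:,:,::-1]); inhand(32.3)
E
```

```text
clock: 39.2
ee_pos: [447.6, -292.7, 216.7]
tcp_rot: [0.709, -0.702, -0.041, 0.048]
ft_force: [-0.3, -0.9, -3.1]
gripper_width: 64.5
delta_pos m [ 0.0481 -0.0408  0.2845] dr [-0.48 24.5  -0.71] | at [ 447.6 -292.7  216.7] t 39.2 w 64.5 F [-0.3 -0.9 -3.1] j6 -0.78
in hand: top -32.0 [array([-32.2,  32.3]), array([-32.7,  32.5])] far 80.2
```

View pics/w16.png

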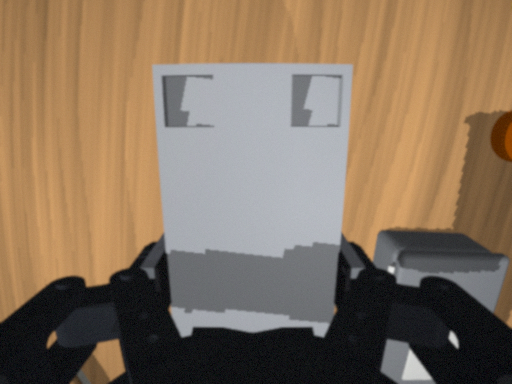

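```bash
python3 -m pendant '[{"fingers":0.04,"delta_pos":[0,-0.025,0.01],"dr":[0,8,0]},{"fingers":0.04,"delta_pos":[0,-0.025,0.02],"dr":[0,8,0]},{"fingers":0.04,"delta_pos":[0,0,0],"dr":[-0.4,8.3,-0.7]},{"fingers":0.04,"delta_pos":[0,0,0],"dr":[0,0,0]}]' |grep -E "pos|force"
python3 - <<'E'
from h import *
goto([460.2,-4.8,258],-17.3)
E
```

```text
ee_pos: [448.3, -263.4, 273.2]
ft_force: [0.0, 0.0, -2.7]
delta_pos m [-0.0681  0.0133  0.2499] dr [ 0.27 -0.55  0.59] | at [ 448.3 -263.4  273.2] t 39.7 w 64.9 F [ 0.   0.  -2.7] j6 -0.3
```

```bash
python3 -m pendant '[{"fingers":0.04,"delta_pos":[-0.01,0,0.037],"dr":[0.2,-0.5,0.6]},{"fingers":0.04,"delta_pos":[-0.01,0,0.037],"dr":[0,0,0]},{"fingers":0.04,"delta_pos":[-0.01,0,0.037],"dr":[0,0,0]},{"fingers":0.04,"delta_pos":[-0.01,0,0.037],"dr":[0,0,0]},{"fingers":0.04,"delta_pos":[-0.01,0.003,0.037],"dr":[0,0,0]},{"fingers":0.04,"delta_pos":[-0.009,0.003,0.033],"dr":[0,0,0]},{"fingers":0.04,"delta_pos":[-0.005,0.003,0.02],"dr":[0,0,0]},{"fingers":0.04,"delta_pos":[0,0,0],"dr":[0,0,0]},{"fingers":0.04,"delta_pos":[0,0,0],"dr":[0,0,0]},{"fingers":0.04,"delta_pos":[0,0,0],"dr":[0,0,0]}]' |grep -E "pos|force"
python3 - <<'E'
from h import *
inhand(32.3)
goto([460.2,-4.8,227],-17.3)
E
```

```text
ee_pos: [449.8, -10.0, 253.8]
ft_force: [-0.4, -0.1, -3.1]
in hand: top -32.0 [array([-33. ,  31.7]), array([-33.4,  31.8])] far 80.1
delta_pos m [0.009  0.0267 0.0081] dr [ 0.18  1.63 -1.15] | at [449.9 -10.3 253.9] t 40.75 w 65.1 F [ 0.2  0.4 -3.3] j6 0.16
```

```bash
python3 -m pendant '[{"fingers":0.04,"delta_pos":[0.0045,0.002,0.004],"dr":[0.2,1.6,-1.1]},{"fingers":0.04,"delta_pos":[0.0045,0.003,0.004],"dr":[0,0,0]},{"fingers":0.04,"delta_pos":[0,0.003,0],"dr":[0,0,0]},{"fingers":0.04,"delta_pos":[0,0,0],"dr":[0,0,0]},{"fingers":0.04,"delta_pos":[0,0,0],"dr":[0,0,0]}]' |grep -E "pos|force"
python3 - <<'E'
from h import *
goto([460.2,-4.8,227],-17.3)
E
```

```text
ee_pos: [461.6, -9.1, 245.1]
ft_force: [0.1, 0.4, -1.7]
delta_pos m [-0.0027  0.0181  0.0037] dr [ 0.07 -0.16 -0.06] | at [461.6  -9.1 245.1] t 41.25 w 65.2 F [ 0.1  0.4 -1.7] j6 0.19
```

```bash
python3 -m pendant '[{"fingers":0.04,"delta_pos":[-0.0014,0.003,0.0019],"dr":[0,-0.2,0]},{"fingers":0.04,"delta_pos":[-0.0013,0.003,0.0018],"dr":[0,0,0]},{"fingers":0.04,"delta_pos":[0,0.002,0],"dr":[0,0,0]},{"fingers":0.04,"delta_pos":[0,0,0],"dr":[0,0,0]},{"fingers":0.04,"delta_pos":[0,0,0],"dr":[0,0,0]}]' |grep -E "pos|force"
python3 - <<'E'
from h import *
goto([460.2,-4.8,227],-17.3)
E
```

```text
ee_pos: [459.6, -4.6, 236.4]
ft_force: [0.2, -0.3, -2.0]
delta_pos m [ 0.0006  0.0094 -0.    ] dr [ 0.08  0.08 -0.11] | at [459.6  -4.6 236.4] t 41.75 w 64.9 F [ 0.2 -0.3 -2. ] j6 0.2
```

```bash
for i in 1 2 3; do python3 -m pendant '[{"fingers":0.04,"delta_pos":[0,0.0017,0],"dr":[0,0,0]},{"fingers":0.04,"delta_pos":[0,0.0013,0],"dr":[0,0,0]},{"fingers":0.04,"delta_pos":[0,0,0],"dr":[0,0,0]}]' |grep -E "pos|force"; done; python3 -c "
from h import *
goto([460.2,-4.8,227],-17.3)"
```

```text
ee_pos: [459.8, -4.5, 233.3]
ft_force: [0.1, 0.1, -2.7]
ee_pos: [459.8, -4.6, 230.1]
ft_force: [-0.3, -0.1, -2.8]
ee_pos: [460.2, -4.7, 227.4]
ft_force: [-0.3, 0.3, -1.9]
delta_pos m [ 0.      0.0004 -0.0001] dr [ 0.07  0.09 -0.01] | at [460.2  -4.7 227.4] t 42.65 w 65.2 F [-0.3  0.3 -1.9] j6 0.2
```

```bash
python3 -m pendant '[{"fingers":0.04,"delta_pos":[0,0.001,0],"dr":[0,0,0]},{"fingers":0.085,"delta_pos":[0,0,0],"dr":[0,0,0]},{"fingers":0.085,"delta_pos":[0,0,0],"dr":[0,0,0]},{"fingers":0.085,"delta_pos":[0,0,0],"dr":[0,0,0]},{"fingers":0.085,"delta_pos":[0,-0.015,0],"dr":[0,0,0]},{"fingers":0.085,"delta_pos":[0,-0.03,0],"dr":[0,0,0]},{"fingers":0.085,"delta_pos":[0,-0.04,0],"dr":[0,0,0]},{"fingers":0.085,"delta_pos":[0,-0.03,0],"dr":[0,0,0]},{"fingers":0.085,"delta_pos":[0,0,0],"dr":[0,0,0]},{"fingers":0.085,"delta_pos":[0,0,0],"dr":[0,0,0]}]' |grep -E "pos|force|width"
python3 - <<'E'
from h import *
level(259,(460,-4.8),"w17")
level(259,(460,-4.8),"s17","side")
wbox_=None
for v in("top","side"):
    level(34.5,(655,202),"x17"+v,v)
goto([655,202,300],-8.3)
E
```

```text
ee_pos: [460.7, -4.5, 345.7]
ft_force: [-0.2, 0.9, -0.2]
gripper_width: 84.6
wrist n 17805 z med 259.2 slope [-0.0003 -0.0014] rect (array([459.93218994,  -4.34947968]), 159.70773315429688, 66.56863403320312, -17.056900024414062)
side n 872 z med 259.0 slope [-0.      0.0049] rect (array([461.02798462,  -7.54949951]), 166.80706787109375, 67.66160583496094, -17.015853881835938)
top n 1053 z med 34.4 slope [-0.0065 -0.0028] rect (array([654.08154297, 200.81887817]), 161.20870971679688, 66.32411193847656, -7.335906982421875)
side n 524 z med 34.0 slope [0.0007 0.0021] rect (array([658.16864014, 201.21897888]), 167.10948181152344, 63.52494430541992, -8.51806640625)
delta_pos m [0.1255 0.0434 0.2551] dr [ 0.08 -8.91 -0.18] | at [459.8  -4.5 344.2] t 43.85 w 84.7 F [-0.3  0.1  0.2] j6 0.2
```

View pics/w17.png

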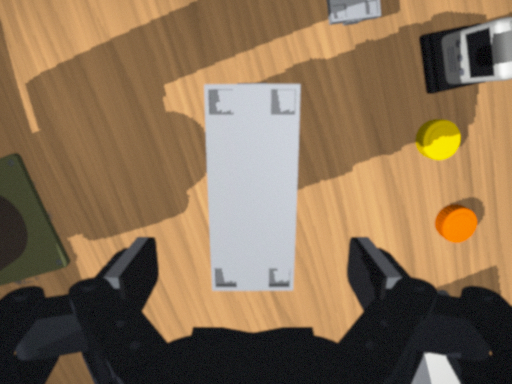

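View pics/s17.png

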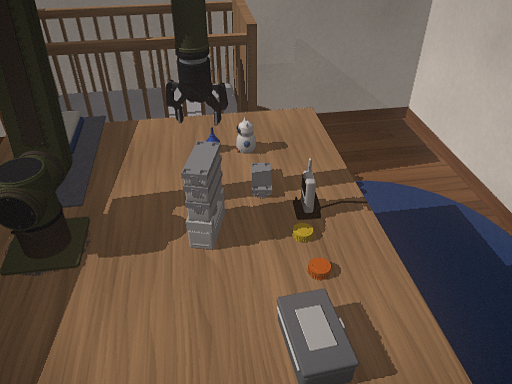

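```bash
python3 -m pendant '[{"fingers":0.085,"delta_pos":[0.018,0,0.036],"dr":[0,0,0]},{"fingers":0.085,"delta_pos":[0.018,0,0.036],"dr":[0,0,0]},{"fingers":0.085,"delta_pos":[0.018,0,0.036],"dr":[0,0,0]},{"fingers":0.085,"delta_pos":[0.018,0.025,0.036],"dr":[0,0,0]},{"fingers":0.085,"delta_pos":[0.018,0.025,0.036],"dr":[0,-4,0]},{"fingers":0.085,"delta_pos":[0.015,0.025,0.03],"dr":[0,-4,0]},{"fingers":0.085,"delta_pos":[0,0.03,0],"dr":[0,0,0]},{"fingers":0.085,"delta_pos":[0,0.02,0],"dr":[0,0,0]},{"fingers":0.085,"delta_pos":[0,0,0],"dr":[0,0,0]},{"fingers":0.085,"delta_pos":[0,0,0],"dr":[0,0,0]}]' |grep -E "pos|force|width"
python3 - <<'E'
from h import *
b=wbox(34,(655,203),"w18")
goto([*b[0],70],b[3])
E
```

```text
ee_pos: [620.0, 172.0, 198.7]
ft_force: [-0.4, -0.6, 0.1]
gripper_width: 85.1
n 10589 z 34.3 rect (array([655.56964111, 203.82806396]), 159.3954315185547, 66.36293029785156, -8.375205993652344)
delta_pos m [0.0333 0.1277 0.0383] dr [ 0.53 -0.65 -1.32] | at [619.8 171.9 198.8] t 44.9 w 85.1 F [-0.3 -0.4 -0.8] j6 0.36
```

View pics/w18.png

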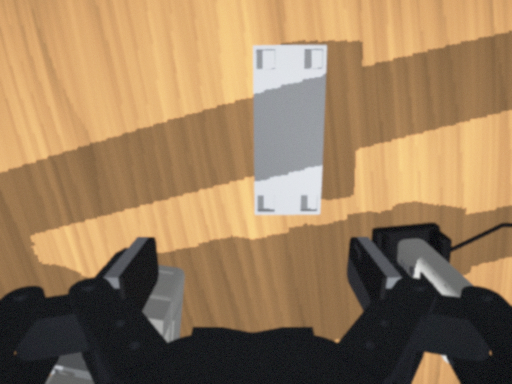

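```bash
python3 -m pendant '[{"fingers":0.085,"delta_pos":[0.017,0,0.02],"dr":[0.5,-0.6,-1.3]},{"fingers":0.085,"delta_pos":[0.016,0.01,0.018],"dr":[0,0,0]},{"fingers":0.085,"delta_pos":[0,0.03,0],"dr":[0,0,0]},{"fingers":0.085,"delta_pos":[0,0.03,0],"dr":[0,0,0]},{"fingers":0.085,"delta_pos":[0,0.02,0],"dr":[0,0,0]},{"fingers":0.085,"delta_pos":[0,0.01,0],"dr":[0,0,0]},{"fingers":0.085,"delta_pos":[0,0,0],"dr":[0,0,0]},{"fingers":0.085,"delta_pos":[0,0,0],"dr":[0,0,0]},{"fingers":0.085,"delta_pos":[0,0,0],"dr":[0,0,0]}]' |grep -E "pos|force|width"
python3 - <<'E'
from h import *
goto([655.5,203.7,3],-8.3)
E
```

```text
ee_pos: [669.2, 204.5, 112.3]
ft_force: [-0.9, -0.5, -0.1]
gripper_width: 84.9
delta_pos m [-0.0162  0.1089 -0.0038] dr [-0.52 -0.37  1.44] | at [669.2 204.5 112.3] t 45.8 w 84.9 F [-0.9 -0.5 -0.1] j6 0.39
```

```bash
python3 -m pendant '[{"fingers":0.085,"delta_pos":[-0.008,0.005,-0.002],"dr":[-0.5,-0.4,1.4]},{"fingers":0.085,"delta_pos":[-0.008,0.015,-0.002],"dr":[0,0,0]},{"fingers":0.085,"delta_pos":[0,0.015,0],"dr":[0,0,0]},{"fingers":0.085,"delta_pos":[0,0.015,0],"dr":[0,0,0]},{"fingers":0.085,"delta_pos":[0,0.01,0],"dr":[0,0,0]},{"fingers":0.085,"delta_pos":[0,0.005,0],"dr":[0,0,0]},{"fingers":0.085,"delta_pos":[0,0,0],"dr":[0,0,0]},{"fingers":0.085,"delta_pos":[0,0,0],"dr":[0,0,0]},{"fingers":0.085,"delta_pos":[0,0,0],"dr":[0,0,0]}]' |grep -E "pos|force|width"
python3 - <<'E'
from h import *
goto([655.5,203.7,3],-8.3)
E
```

```text
ee_pos: [655.8, 203.6, 47.3]
ft_force: [-0.5, -0.1, 1.2]
gripper_width: 85.1
delta_pos m [-0.0005  0.0443 -0.0001] dr [-0.12  0.1   0.26] | at [655.8 203.6  47.3] t 46.7 w 85.1 F [-0.5 -0.1  1.2] j6 0.38
```

```bash
python3 -m pendant '[{"fingers":0.085,"delta_pos":[-0.0005,0.008,0],"dr":[0,0,0.2]},{"fingers":0.085,"delta_pos":[0,0.01,0],"dr":[0,0,0]},{"fingers":0.085,"delta_pos":[0,0.01,0],"dr":[0,0,0]},{"fingers":0.085,"delta_pos":[0,0.008,0],"dr":[0,0,0]},{"fingers":0.085,"delta_pos":[0,0.004,0],"dr":[0,0,0]},{"fingers":0.085,"delta_pos":[0,0,0],"dr":[0,0,0]},{"fingers":0.085,"delta_pos":[0,0,0],"dr":[0,0,0]}]' |grep -E "pos|force|width"
python3 - <<'E'
from h import *
goto([655.5,203.7,3],-8.3); wbox(34,(655,203))
E
```

```text
ee_pos: [655.9, 203.9, 4.2]
ft_force: [-0.1, -0.7, 0.4]
gripper_width: 85.2
delta_pos m [-0.0003  0.0011 -0.0002] dr [-0.14  0.1   0.09] | at [655.9 203.9   4.2] t 47.4 w 85.2 F [-0.1 -0.7  0.4] j6 0.38
n 42404 z 34.3 rect (array([658.82171631, 228.49842834]), 109.75725555419922, 66.99175262451172, -8.310829162597656)
```

```bash
python3 -m pendant '[{"fingers":0.04,"delta_pos":[0,0,0],"dr":[0,0,0]},{"fingers":0.04,"delta_pos":[0,0,0],"dr":[0,0,0]},{"fingers":0.04,"delta_pos":[0,0,0],"dr":[0,0,0]},{"fingers":0.04,"delta_pos":[0,0,0],"dr":[0,0,0]},{"fingers":0.04,"delta_pos":[0,-0.01,0],"dr":[0,0,0]},{"fingers":0.04,"delta_pos":[0,-0.03,0],"dr":[0,0,0]},{"fingers":0.04,"delta_pos":[0,-0.04,0],"dr":[0,0,0]},{"fingers":0.04,"delta_pos":[0,-0.04,0],"dr":[0,0,0]},{"fingers":0.04,"delta_pos":[0,-0.04,0],"dr":[0,0,0]},{"fingers":0.04,"delta_pos":[0,-0.04,0],"dr":[0,0,0]}]' 
python3 - <<'E'
from h import *
goto([460.0,-4.5,295],-17.2)
c=capture("wrist"); cv2.imwrite("pics/w19.png",c["image"][:,:,::-1]); inhand(30)
E
```

```text
clock: 48.45
ee_pos: [649.9, 202.1, 205.4]
tcp_rot: [-0.704, 0.706, -0.056, 0.045]
ft_force: [1.6, -0.7, -2.0]
gripper_width: 64.9
delta_pos m [-0.1598 -0.0863 -0.2319] dr [ 0.3   8.99 -0.83] | at [649.9 202.1 205.4] t 48.45 w 64.9 F [ 1.6 -0.7 -2. ] j6 0.38
in hand: top -29.1 [array([-32.8,  32.1]), array([-32.9,  32.3])] far 79.5
```

View pics/w19.png

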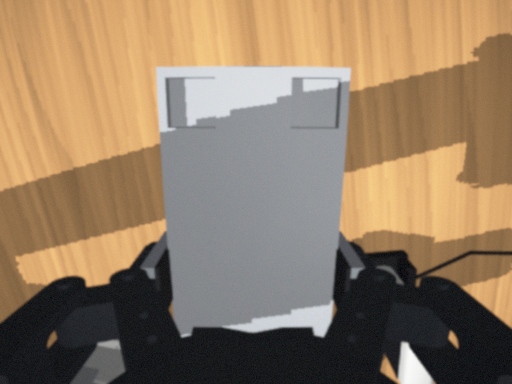

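```bash
python3 -m pendant '[{"fingers":0.04,"delta_pos":[0,-0.03,0],"dr":[0.3,4,-0.8]},{"fingers":0.04,"delta_pos":[0,-0.03,0],"dr":[0,4,0]},{"fingers":0.04,"delta_pos":[-0.01,-0.02,-0.015],"dr":[0,0,0]},{"fingers":0.04,"delta_pos":[-0.02,0,-0.025],"dr":[0,0,0]},{"fingers":0.04,"delta_pos":[-0.02,0,-0.025],"dr":[0,0,0]},{"fingers":0.04,"delta_pos":[0,0,0],"dr":[0,0,0]}]' |grep -E "pos|force|width"
python3 - <<'E'
from h import *
goto([460.0,-4.5,290],-17.2)
E
```

```text
ee_pos: [583.2, 153.4, 293.5]
ft_force: [0.8, -0.9, -1.9]
gripper_width: 65.1
delta_pos m [-0.0734  0.0014 -0.1864] dr [-0.4   0.73  0.62] | at [583.2 153.4 293.5] t 49.15 w 65.1 F [ 0.8 -0.9 -1.9] j6 0.47
```

```bash
python3 -m pendant '[{"fingers":0.04,"delta_pos":[-0.012,0,-0.03],"dr":[-0.4,0.7,0.6]},{"fingers":0.04,"delta_pos":[-0.013,0,-0.033],"dr":[0,0,0]},{"fingers":0.04,"delta_pos":[-0.013,0,-0.033],"dr":[0,0,0]},{"fingers":0.04,"delta_pos":[-0.013,0,-0.033],"dr":[0,0,0]},{"fingers":0.04,"delta_pos":[-0.012,0,-0.03],"dr":[0,0,0]},{"fingers":0.04,"delta_pos":[-0.008,0,-0.02],"dr":[0,0,0]},{"fingers":0.04,"delta_pos":[0,0,0],"dr":[0,0,0]},{"fingers":0.04,"delta_pos":[0,0,0],"dr":[0,0,0]},{"fingers":0.04,"delta_pos":[0,0,0],"dr":[0,0,0]}]' |grep -E "pos|force|width"
python3 - <<'E'
from h import *
goto([460.0,-4.1,259],-17.2)
inhand(29.3)
E
```

```text
ee_pos: [458.6, 0.4, 289.8]
ft_force: [0.3, 0.2, -1.8]
gripper_width: 64.9
delta_pos m [ 0.0027  0.0308 -0.0039] dr [-0.08  0.06 -0.12] | at [4.586e+02 4.000e-01 2.898e+02] t 50.05 w 64.9 F [ 0.3  0.2 -1.8] j6 0.21
in hand: top -29.2 [array([-33.1,  31.7]), array([-33.2,  32.1])] far 79.4
```

```bash
python3 -m pendant '[{"fingers":0.04,"delta_pos":[0.0015,0.005,-0.002],"dr":[0,0,0]},{"fingers":0.04,"delta_pos":[0.0012,0.006,-0.002],"dr":[0,0,0]},{"fingers":0.04,"delta_pos":[0,0.004,0],"dr":[0,0,0]},{"fingers":0.04,"delta_pos":[0,0.002,0],"dr":[0,0,0]},{"fingers":0.04,"delta_pos":[0,0,0],"dr":[0,0,0]},{"fingers":0.04,"delta_pos":[0,0,0],"dr":[0,0,0]}]' |grep -E "pos|force"
python3 - <<'E'
from h import *
goto([460,-4.1,259],-17.2)
E
```

```text
ee_pos: [462.1, -2.3, 270.0]
ft_force: [-0.3, 0.1, -1.7]
delta_pos m [-0.0014  0.011  -0.0023] dr [-0.11  0.29 -0.22] | at [462.1  -2.3 270. ] t 50.7 w 64.7 F [-0.3  0.1 -1.7] j6 0.2
```

```bash
python3 -m pendant '[{"fingers":0.04,"delta_pos":[-0.0007,0.001,-0.0012],"dr":[-0.1,0.3,-0.2]},{"fingers":0.04,"delta_pos":[-0.0007,0.001,-0.0011],"dr":[0,0,0]},{"fingers":0.04,"delta_pos":[0,0.001,0],"dr":[0,0,0]},{"fingers":0.04,"delta_pos":[0,0,0],"dr":[0,0,0]},{"fingers":0.04,"delta_pos":[0,0,0],"dr":[0,0,0]}]' |grep -E "pos|force"
python3 - <<'E'
from h import *
goto([460,-4.1,259],-17.2)
E
```

```text
ee_pos: [460.0, -4.3, 267.3]
ft_force: [0.1, -0.6, -1.8]
delta_pos m [-0.0001  0.0083  0.0002] dr [-0.01 -0.05  0.07] | at [460.   -4.3 267.3] t 51.2 w 64.8 F [ 0.1 -0.6 -1.8] j6 0.2
```

```bash
for i in 1 2 3; do python3 -m pendant '[{"fingers":0.04,"delta_pos":[0,0.0015,0],"dr":[0,0,0]},{"fingers":0.04,"delta_pos":[0,0.0012,0],"dr":[0,0,0]},{"fingers":0.04,"delta_pos":[0,0,0],"dr":[0,0,0]}]' |grep -E "pos|force"; done; python3 -c "
from h import *
goto([460.2,-4.8,227],-17.3)"
```

```text
ee_pos: [460.1, -4.4, 264.6]
ft_force: [0.5, 0.4, -1.6]
ee_pos: [460.2, -4.3, 261.6]
ft_force: [-0.0, -0.1, -1.2]
ee_pos: [460.4, -4.4, 259.0]
ft_force: [-0.3, -0.4, -0.9]
delta_pos m [-0.0001  0.032  -0.0005] dr [-0.03  0.05  0.12] | at [460.4  -4.4 259. ] t 52.1 w 64.8 F [-0.3 -0.4 -0.9] j6 0.2
```

```bash
python3 -m pendant '[{"fingers":0.04,"delta_pos":[0,0.001,0],"dr":[0,0,0]},{"fingers":0.085,"delta_pos":[0,0,0],"dr":[0,0,0]},{"fingers":0.085,"delta_pos":[0,0,0],"dr":[0,0,0]},{"fingers":0.085,"delta_pos":[0,0,0],"dr":[0,0,0]},{"fingers":0.085,"delta_pos":[0,-0.015,0],"dr":[0,0,0]},{"fingers":0.085,"delta_pos":[0,-0.03,0],"dr":[0,0,0]},{"fingers":0.085,"delta_pos":[0,-0.04,0],"dr":[0,0,0]},{"fingers":0.085,"delta_pos":[0,-0.03,0],"dr":[0,0,0]},{"fingers":0.085,"delta_pos":[0,0,0],"dr":[0,0,0]},{"fingers":0.085,"delta_pos":[0,0,0],"dr":[0,0,0]}]' |grep -E "pos|force|width"
python3 - <<'E'
from h import *
level(288,(460,-4.8),"w20")
level(288,(460,-4.8),"s20","side")
c=capture("side"); I=c["image"][:,:,::-1]; cv2.imwrite("pics/s20c.png",cv2.resize(I[120:260,140:330],None,fx=4,fy=4))
s,_=tool(); print(s["ee_pos"],s["ft_force"])
for v,g,h in(("side",(508,448),96),("side",(632,430),118)):
    P=cloud(c); m=(np.hypot(P[...,0]-g[0],P[...,1]-g[1])<45)&(P[...,2]>25); print(P[m].mean(0),P[m][:,2].max())
E
```

```text
ee_pos: [459.9, -4.3, 376.5]
ft_force: [1.1, 0.4, -0.8]
gripper_width: 85.2
wrist n 17550 z med 288.2 slope [-0.0006 -0.0011] rect (array([459.72229004,  -5.15143585]), 160.42178344726562, 66.52669525146484, -17.362686157226562)
side n 871 z med 287.9 slope [-0.0048  0.0045] rect (array([461.21566772,  -6.99115753]), 165.57864379882812, 67.12992858886719, -17.224159240722656)
[459.19945145  -4.27481    375.32158103] [-0.19780393  0.17256025 -0.49909984]
[514.8666377  446.29091285  81.59880042] 101.38645611814616
[632.64318406 410.49224768  73.96517644] 128.52192482852286
```

View pics/w20.png

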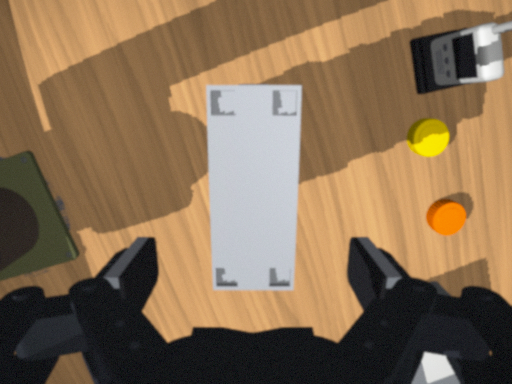

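View pics/s20c.png

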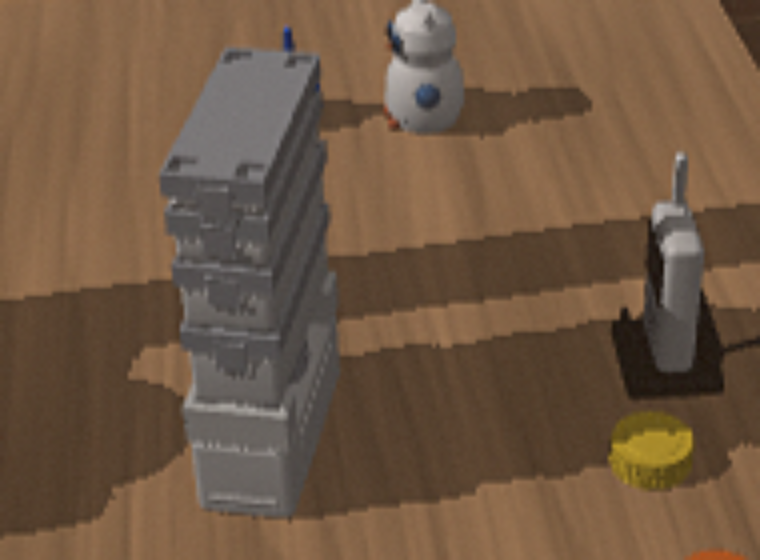

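The stack is straight and level with its top at 288.2 mm (288 expected), and the gripper stands clear above it. I'm handing the job in.

```bash
python3 - <<'E'
from cell import ticket
print(ticket.close_job())
E
```

```text
the job is handed in; nothing more can be done
None
```

The job is done and handed in at about 53 s of the 210 s: the cap is screwed home on the tub and all four boxes are stacked on it, but no verdict was reported.

- **Cap:** I set the grey cap on the neck and turned it back about 87°, where it dropped about 6 mm. I then screwed it down clockwise on the thread until it stopped descending and the torque rose to about 1 N m. Its top measured 98.7 mm and level, against 98 mm expected. That is within the 2 mm allowed.
- **Stack:** From the bottom it is tall, medium, low, flat. The tops measured 165.2, 218.2, 259.2 and 288.2 mm, against 165, 218, 259 and 288 expected. By the wrist camera each box was level, within about 1.5 mm of the tub's centre and about 0.3° of its direction.
- **Disagreement between cameras:** The top and side cameras placed things 2 to 4 mm off in y from the wrist camera. I relied on the wrist camera, because the grasps and fits agreed with it.
- **Bystanders:** The arm never worked near the owl, aspirator or monitor. In the last side picture all three stood upright where they had been. Rough position readings for the owl and aspirator agreed with that; the monitor I checked only by eye.
- **Disturbances:** I saw no grip slackening, and the flat box had not been knocked aside.

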